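# Set out the draining sheet and the washed things

### The job

Draw the thin flat draining sheet out from under the low wooden shelf, never lifting it off the ledge, and slide it sideways until its side edge lies snug and square against the steel stop strip, about midway along the strip. Then lay the wooden spoon flat on the sheet so that it rests there without touching the ledge, and last stand the steel bottle upright beside it with its whole base on the sheet. Do not knock the bottle over, and leave the jug, the pill organiser and the clip where they are.

Things in the scene. Friction and masses are not known exactly. Their poses are not given: they have to be found in the camera images.
- riser: (the white painted masonry ledge is flat, its top at z = 0) low wooden shelf standing on the ledge, fixed: board 160 mm deep (x) by 300 mm wide (y), 16 mm thick, its underside 130 mm and its top 146 mm above the ledge, on two upright side panels 14 mm thick, 150 mm deep, centred 140 mm either side; open at front and back. Origin on the ledge under the board's centre; its -x side is the front, facing the robot. The board's front edge is at x = -80 mm in this frame
- sheet: thin flat dark grey rigid plastic sheet, 130 (x) by 160 (y) by 4 mm, 120 g, loose on the ledge under the shelf; 15 to 27 mm of it (mid near edge) shows in front of the board. Too wide to pinch; pressed on top by fingertips with a steady 10 to 15 N it drags along, its underside being slicker than its top; a light touch slips. Origin: centre of its underside, z up, -x edge nearest the robot
- sheet_far_left (a point): top corner of the sheet farthest from the robot, at x = +65, y = +80 mm in the sheet's frame
- sheet_far_right (a point): top corner of the sheet farthest from the robot, at x = +65, y = -80 mm in the sheet's frame
- strip: straight steel stop strip fixed on the ledge, 160 mm long (its x), 16 mm wide (its y), 12 mm high; it lies either to the left or to the right of the shelf, roughly pointing away from the robot. Origin at the centre of its underside. The sheet goes on the side of the strip that faces the middle of the ledge, so that the sheet's 130 mm side edge (+y or -y) is against it; the sheet's origin is then 88 mm from the strip's centre line
- spoon: wooden cooking spoon lying on the ledge, 200 mm long along its x, 50 g: flat handle 14 mm wide (y) and 12 mm high from x = -100 to +55 mm, round bowl 52 mm across and 12 mm high centred at x = +75 mm, flat underneath. Origin at the underside, mid length; it balances about 18 mm from there towards the bowl. It starts on the opposite side from the strip
- spoon_end (a point): underside of the tip of the spoon's handle, x = -100 mm in the spoon's frame
- spoon_bowl (a point): underside level at the far end of the spoon's bowl, x = +100 mm in the spoon's frame
- bottle: stainless steel bottle standing upright, closed, 300 g: straight body 62 mm in diameter to 158 mm height, then a black cap 48 mm across to 183 mm and a small press button to 189 mm. Stands beside the shelf, left or right, with the jug on the other side. Origin at the centre of its base, z up
- jug: white ceramic jug, about 88 mm at its widest, 140 mm tall, handle reaching 69 mm from its axis along its +x. Bystander. Origin at the centre of its base
- organiser: clear plastic pill organiser, 36 by 130 by 27 mm, four hinged compartments in a row along y, on the shelf board. Bystander. Origin at the centre of its base
- clip: green plastic bag clip, 16 by 85 mm (long along y), 14 mm high, on the shelf board. Bystander. Origin at the centre of its base
Not all that is in view belongs to the job. Of the things shaped like the spoon, the wooden one is meant. Of the things that look like the bottle, the larger one is meant.

How it is judged (in metres and radians):
On the way, in this order (a step that is already met when the one before it is completed fails the run):
1. the sheet is wholly out from under the shelf board (x of each of sheet_far_left, sheet_far_right in the frame of riser below -0.08 m), for 0.1 s.
2. the sheet lies flat, snug and square against the strip (angle between the x axis of sheet and the x axis of strip, either way round below 0.1 rad and x of sheet in the frame of strip between -0.065 and 0.065 m and y of sheet in the frame of strip between -0.098 and 0.098 m and angle between sheet's own z axis and vertical below 0.05 rad and height (world z) of sheet below 0.006 m), for 0.2 s.
3. the spoon lies on the sheet, off the ledge (x of spoon in the frame of sheet between -0.055 and 0.055 m and y of spoon in the frame of sheet between -0.075 and 0.075 m and contact force between spoon and sheet above 0.1 N and height (world z) of each of spoon_end, spoon_bowl above 0.002 m and angle between spoon's own z axis and vertical below 0.15 rad and contact force between spoon and the fingers below 0.05 N), for 0.2 s.
4. the bottle stands on the sheet (x of bottle in the frame of sheet between -0.037 and 0.037 m and y of bottle in the frame of sheet between -0.052 and 0.052 m and contact force between bottle and sheet above 1 N and angle between bottle's own z axis and vertical below 0.08 rad), for 0.2 s.
At the end, for the whole second after the job is handed in: Sheet flat, clear of the shelf, within 10 mm of and parallel (0.1 rad) to the strip, within 65 mm of its middle; spoon level on the sheet (middle within 55 x 75 mm of centre), off the ledge; bottle upright (0.08 rad), within 37 x 52 mm of the sheet's centre; all at rest (all of step 1 and all of step 2 and all of step 4 and x of spoon in the frame of sheet between -0.055 and 0.055 m and y of spoon in the frame of sheet between -0.075 and 0.075 m and contact force between spoon and sheet above 0.1 N and height (world z) of each of spoon_end, spoon_bowl above 0.002 m and angle between spoon's own z axis and vertical below 0.15 rad and linear speed of each of sheet, spoon, bottle below 0.02 m/s); the robot touches nothing.
It fails at once if the sheet is lifted off the ledge (30 mm) (height (world z) of sheet above 0.03 m).
It fails at once if the bottle is tipped over (angle between bottle's own z axis and vertical above 0.6 rad).
It fails at once if the jug is moved by more than 30 mm (distance of jug from where it was at the start of the episode above 0.03 m).
It fails at once if the organiser is moved by more than 30 mm (distance of organiser from where it was at the start of the episode above 0.03 m).
It fails at once if the clip is moved by more than 30 mm (distance of clip from where it was at the start of the episode above 0.03 m).
It also fails if it takes over 72 s, if anything falls off the work surface, if the arm or the gripper's body presses on something with over 40 N, if the wrist force passes 120 N, or if a joint passes its speed limit or range.

### The arm

A 6-joint arm with a two-finger parallel gripper is mounted at the origin on the work surface. World frame = base frame: x ahead of the robot, y to its left, z up, the work surface at z = 0. Lengths are in m, angles in degrees, forces in N, time in s.
With the tool pointing down it reaches from about 0.25 to 0.775 m from the base axis. Payload 4 kg.
Tool frame: the origin (TCP) lies on the centre line of the jaws, within the pads' length; the fingertips stand 11 mm ahead of it and the grasp point (between the pads) lies 8 mm behind it (manip.tips_ahead is the distance from the TCP to the fingertips, in m); z points along the fingers, y is the direction in which the jaws open and shut (so a half turn about z gives the same grasp; the last joint's range is limited). The gripper opens to 94 mm and grips with 3 to 60 N. Pads are 16 mm wide; open, the fingers measure 119 mm over their backs; the gripper's body (75 mm by 177 mm) begins 78 mm behind the grasp point.
Start: joints at [61.587, 4.996, 78.535, -0, 96.463, -5.907], TCP at [0.211, 0.508, 0.182] pointing down, gripper open.
Joint ranges: [-177.83, 177.83], [-43.37, 116.18], [15.69, 146.23], [-61.86, 241.86], [9.47, 152.12], [-147.06, 147.06]. Speed limits (degrees/s): [159.86, 159.86, 180, 180, 180, 180].

### API

Orientations are given as a 3x3 rotation matrix whose columns are the frame's x, y, z axes.
In Python, from bench import manip gives the robot as it stands.
- The arm moves only by the tool send_rows, never from a script. Its argument "moves" is a list of rows, each a list of 2 entries, a list of its own where there are three numbers: the shift along the tool's x, y, z scaled (see below), then the turn about the tool's z scaled (see below). A call has 1 to 20 rows; each row is the pose to reach, as a shift and turn from the pose commanded when the call began, along the tool's axes at that moment; what a row does not reach only later rows make up. The controller multiplies each number of a shift by 0.2 m and each number of a turn by 0.5 rad. A row lasts 1/10 s, in which the tool goes at most 50 mm and 8.59 degrees, less where a joint would pass 70% of its speed; a pose out of reach is approached as far as the arm can. A call with a number of a shift or a turn outside -1 to 1 is refused whole. A call with a gripper value outside its range is refused whole. "claw" is the finger opening in mm, from 0 to 94, set as the call begins (left out, the last holds). The fingers move at their own pace and stop on an object; "newtons" is the grip in N (left out, the last holds). Time passes only in rows, so rows that repeat a pose let the fingers close. It gives the time, the measured TCP pose, the force and the opening at its end, in the units of the state.
- manip.get_obs(): the state, without advancing time (a new reading comes with each control period).
- manip.capture(name): name is "scene" or "top" or "wrist"; returns (picture, depth): 420x560x3 uint8, red, green, blue; 420x560 float32, m along the optical axis (not along the pixel's ray), 0 where there is no reading.
- manip.camera_model(name): a dict with "fov_y" (degrees; the focal length in pixels is half the picture's height over the tangent of half this angle, whatever the lens; pixels are square), "cx", "cy" (the principal point, pixels), "k1" (the pictures are not rectified: a ray, as slopes to the right and down, at radius r is drawn at 1 + k1 r^2 times it, then the intrinsics apply), "xyz" and "rotation" of the camera in the world. Camera axes: x right, y up, looking along -z (the intrinsics and any distortion apply to the point x, -y, -z); pixel columns grow to the right and rows downward; lengths in m; the calibration is good to about 2 mm. A picture is of the moment at which its call begins: read the wrist's pose just before it. camera_model takes no time and is no camera call; for the wrist camera it gives the pose at the moment of the call.
- manip.hand_in(): hands the job in, once; it reports no verdict.
The state is a dict: "t": time; "joint_pos": joint angles; "joint_velocities": joint speeds; "joint_torque": joint torques, N m; "position": TCP position; "tcp_rot": TCP orientation; "contact_force": force on the tool from outside, world axes, zero at the start; "torque": the same for the moment, N m; "width": opening from 0.0 (shut) to 1.0 (fully open).
Only numpy, scipy, OpenCV 4.12 (cv2) and the standard library are available. Lean on these libraries where they do the work, as an engineer would, in place of code of your own. Each camera call takes 0.05 s, during which the arm holds its last target.

## Working session

There is one attempt and no reset: what is moved stays moved. The work goes in short steps, Python scripts to look and compute and a tool call to move; the robot and the scene stay as the last step left them, time stands still between calls to the robot, and variables do not carry over. Pictures are saved under pics/ and viewed, and the job is handed in when it is done.

Besides the shell and the picture viewer there is one more tool, called after ">>>" as name(argument=value, ...), one argument or row to a line, values as JSON. send_rows: Moves the arm, as the interface text tells. Shifts and turns lie within -1 to 1; 1 stands for 0.2 m of shift or 0.5 rad of turn. Its arguments: {"type":"object","properties":{"moves":{"type":"array","items":{"type":"array"}},"claw":{"type":"number"},"newtons":{"type":"number"}},"required":["moves"]}

```bash
ls; mkdir -p pics; cat > h.py <<'E'
import numpy as np,cv2
from bench import manip
def cap(n,f):
    m=manip.camera_model(n); p,d=manip.capture(n); cv2.imwrite('pics/'+f+'.png',cv2.cvtColor(p,cv2.COLOR_RGB2BGR)); np.savez('pics/'+f+'.npz',p=p,d=d,**{k:np.array(v) for k,v in m.items()}); return p,d,m
def load(f):
    z=np.load('pics/'+f+'.npz'); return z['p'],z['d'],{k:z[k] for k in('fov_y','cx','cy','k1','xyz','rotation')}
def rays(m,uv,shape=(420,560)):
    uv=np.atleast_2d(np.asarray(uv,float)); f=shape[0]/2/np.tan(np.radians(m['fov_y'])/2)
    K=np.array([[f,0,m['cx']],[0,f,m['cy']],[0,0,1.]]); D=np.array([float(m['k1']),0,0,0])
    q=cv2.undistortPointsIter(uv[:,None],K,D,None,None,(3,100,1e-10))[:,0]
    return np.c_[q[:,0],-q[:,1],-np.ones(len(q))]
def onplane(m,uv,z):
    r=rays(m,uv)@np.array(m['rotation']).T; o=np.array(m['xyz']); return o+r*((z-o[2])/r[:,2])[:,None]
def bydepth(m,uv,d):
    r=rays(m,uv); return np.array(m['xyz'])+(r*np.atleast_1d(d)[:,None])@np.array(m['rotation']).T
def cloud(m,d):
    v,u=np.mgrid[0:420,0:560]; P=bydepth(m,np.c_[u.ravel(),v.ravel()],d.ravel()).reshape(420,560,3); P[d<=0]=np.nan; return P
E
python3 - <<'E'
from h import *
for n in('scene','top','wrist'):
    p,d,m=cap(n,n+'0'); print(n,m)
o=manip.get_obs(); print({k:np.round(o[k],3).tolist() for k in o})
E
```

```text
pics
scene {'fov_y': 56.94965298260821, 'cx': 277.96747976505685, 'cy': 211.73209819759077, 'k1': 0.015386169381509456, 'xyz': array([ 0.64943155, -0.3475773 ,  1.01899655]), 'rotation': array([[ 0.95178738, -0.29340199,  0.08953242],
       [ 0.30670608,  0.90479395, -0.29543069],
       [ 0.00567156,  0.30864734,  0.95115964]])}
top {'fov_y': 55.95876772274194, 'cx': 278.78897786562885, 'cy': 212.47755690569366, 'k1': -0.024454193251601097, 'xyz': array([ 0.34896212, -0.05026403,  1.27913953]), 'rotation': array([[-0.01541366,  0.98391412, -0.17797589],
       [-0.99981465, -0.01311278,  0.01409718],
       [ 0.01153665,  0.17816019,  0.98393387]])}
wrist {'fov_y': 63.60332722540576, 'cx': 282.59021115197737, 'cy': 208.9367229349933, 'k1': -0.018801233148964994, 'xyz': array([0.14138328, 0.5374954 , 0.38333311]), 'rotation': array([[ 0.3814369 , -0.89343308, -0.23724084],
       [ 0.92439259,  0.36808834,  0.1000466 ],
       [-0.00205936, -0.25746514,  0.96628539]])}
{'t': 0.15, 'joint_pos': [61.586, 5.029, 78.603, -0.0, 96.463, -5.908], 'joint_velocities': [0.062, -0.133, -0.273, 0.005, -0.066, 0.061], 'joint_torque': [0.001, -34.064, -30.279, 0.072, 0.031, -0.0], 'position': [0.21, 0.508, 0.181], 'tcp_rot': [[-0.924, 0.383, -0.001], [0.383, 0.924, -0.001], [0.0, -0.002, -1.0]], 'contact_force': [0.194, 0.37, -0.21], 'torque': [-0.014, 0.015, -0.003], 'width': 0.999}
```

View pics/scene0.png

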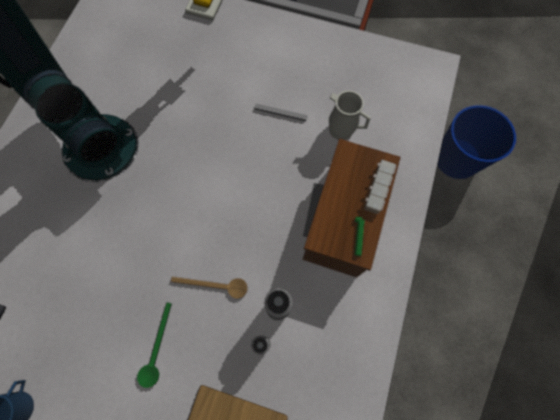

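View pics/top0.png

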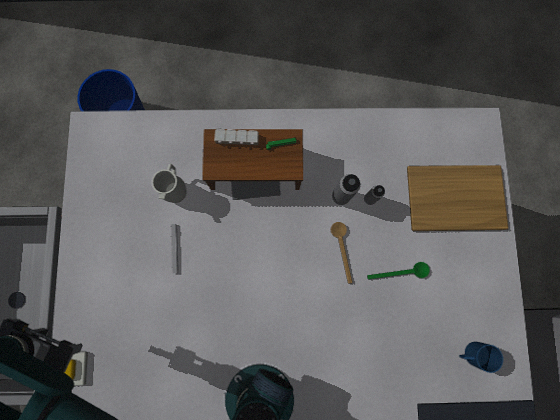

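View pics/wrist0.png

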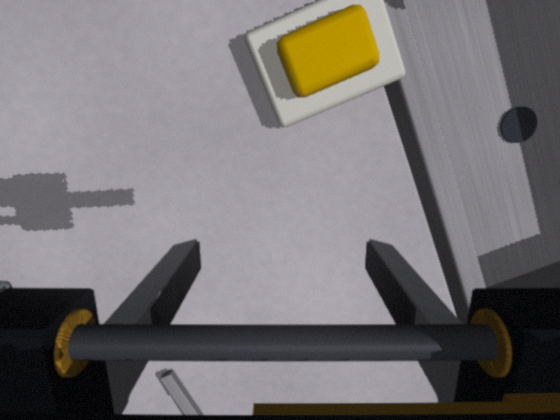

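The scene and top views show:
- **Shelf:** top view at (253,155), with the dark sheet strip below its front edge at about (253,187).
- **Strip:** on the left at top (177,249).
- **Jug:** top (167,186).
- **Spoon candidates:** wooden at top (343,250) and green at (400,272). The wooden one is meant.
- **Bottle candidates:** top (347,188) and (375,194). The first is larger, so it is the one meant.

Next I'll enlarge crops and measure.

```bash
python3 - <<'E'
from h import *
p,d,m=load('top0'); s,ds,ms=load('scene0')
a=cv2.resize(p[110:300,140:440],None,fx=2.6,fy=2.6,interpolation=cv2.INTER_CUBIC)
cv2.imwrite('pics/c1.png',cv2.cvtColor(a,cv2.COLOR_RGB2BGR))
a=cv2.resize(s[80:370,160:420],None,fx=2.05,fy=2.05,interpolation=cv2.INTER_CUBIC)
cv2.imwrite('pics/c2.png',cv2.cvtColor(a,cv2.COLOR_RGB2BGR))
for n,(p,d,m) in dict(top=(p,d,m),scene=(s,ds,ms)).items():
    P=cloud(m,d); Z=P[...,2]
    hsv=cv2.cvtColor(p,cv2.COLOR_RGB2HSV)
    mask=((Z>0.006)&(Z<0.25)&(P[...,0]>0.15)).astype(np.uint8)
    k,l,st,c=cv2.connectedComponentsWithStats(mask)
    for i in range(1,k):
        if st[i,4]<25: continue
        q=P[l==i]; col=p[l==i].mean(0)
        print(n,c[i].round(0),st[i,4],'min',q.min(0).round(3),'max',q.max(0).round(3),'med',np.median(q,0).round(3),col.round())
E
```

```text
top [252. 155.] 5299 min [ 0.651 -0.141  0.006] max [0.815 0.161 0.178] med [0.729 0.011 0.145] [82. 60. 40.]
top [169. 185.] 830 min [0.602 0.231 0.006] max [0.722 0.312 0.145] med [0.658 0.273 0.091] [73. 73. 71.]
top [456. 198.] 6185 min [ 0.512 -0.824  0.006] max [ 0.734 -0.498  0.027] med [ 0.619 -0.655  0.017] [107.  84.  51.]
top [346. 189.] 588 min [ 0.602 -0.303  0.007] max [ 0.664 -0.243  0.192] med [ 0.621 -0.265  0.16 ] [50. 50. 52.]
top [374. 194.] 267 min [ 0.602 -0.397  0.006] max [ 0.643 -0.349  0.133] med [ 0.616 -0.362  0.105] [40. 40. 41.]
top [342. 247.] 326 min [ 0.348 -0.294  0.006] max [ 0.545 -0.234  0.018] med [ 0.476 -0.272  0.01 ] [106.  85.  56.]
top [174. 249.] 224 min [0.388 0.257 0.006] max [0.546 0.283 0.017] med [0.464 0.27  0.011] [111. 112. 114.]
top [403. 272.] 334 min [ 0.36  -0.547  0.006] max [ 0.411 -0.347  0.021] med [ 0.377 -0.473  0.01 ] [23. 78. 34.]
top [ 42. 331.] 62 min [0.225 0.546 0.2  ] max [0.244 0.559 0.25 ] med [0.238 0.55  0.222] [24. 25. 25.]
top [481. 345.] 101 min [ 0.15  -0.705  0.007] max [ 0.162 -0.65   0.081] med [ 0.157 -0
[... 364 characters left out ...]
16. 285.] 594 min [ 0.346 -0.298  0.006] max [ 0.542 -0.237  0.019] med [ 0.483 -0.274  0.011] [104.  86.  62.]
scene [277. 303.] 703 min [ 0.6   -0.308  0.009] max [ 0.661 -0.246  0.191] med [ 0.632 -0.281  0.182] [50. 50. 50.]
scene [154. 354.] 737 min [ 0.357 -0.548  0.006] max [ 0.41  -0.349  0.017] med [ 0.377 -0.492  0.011] [38. 81. 45.]
scene [260. 345.] 309 min [ 0.599 -0.394  0.021] max [ 0.64  -0.352  0.131] med [ 0.621 -0.372  0.121] [50. 50. 50.]
scene [228. 407.] 1988 min [ 0.51  -0.578  0.006] max [ 0.73  -0.502  0.024] med [ 0.583 -0.524  0.018] [107.  85.  55.]
scene [ 21. 412.] 294 min [ 0.15  -0.692  0.006] max [ 0.162 -0.654  0.083] med [ 0.157 -0.669  0.046] [27. 38. 50.]
```

View pics/c1.png

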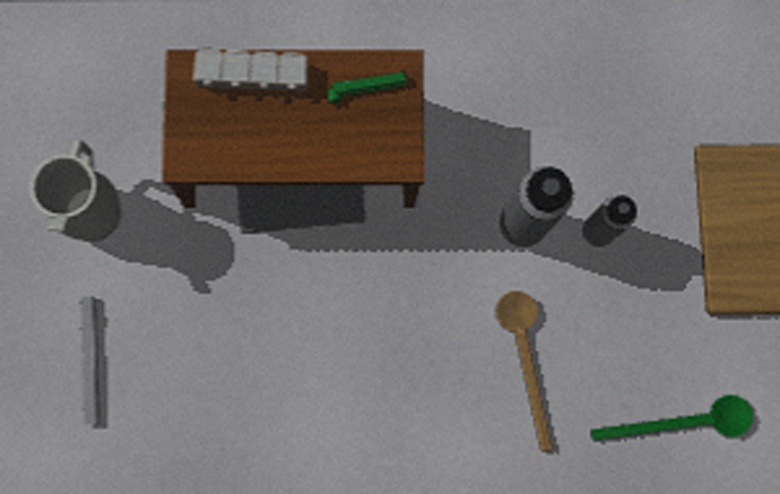

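View pics/c2.png

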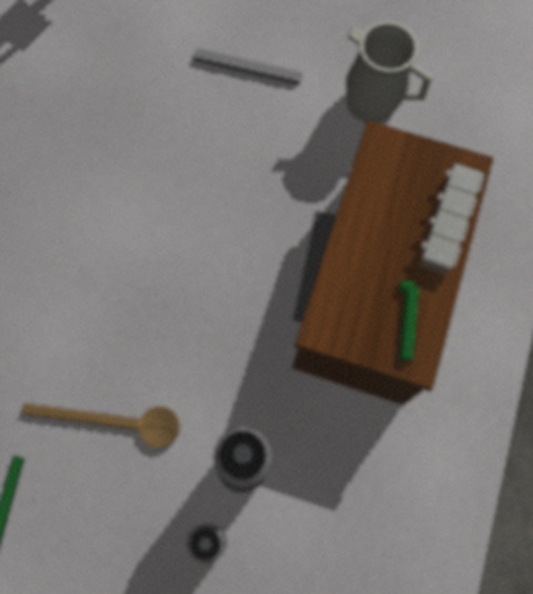

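The crops confirm the wooden spoon at c1 (530,370), the larger bottle at (540,205) with the smaller decoy at (610,220), and the sheet's visible band from (240,185) to (365,230).

```bash
python3 - <<'E'
from h import *
for n in('top0','scene0'):
    p,d,m=load(n); P=cloud(m,d); Z=P[...,2]
    def rect(name,x0,x1,y0,y1,z0,z1):
        k=(P[...,0]>x0)&(P[...,0]<x1)&(P[...,1]>y0)&(P[...,1]<y1)&(Z>z0)&(Z<z1)
        q=P[k][:,:2]; r=cv2.minAreaRect((q*1000).astype(np.float32)); print(n,name,np.round(r[0],1),np.round(r[1],1),round(r[2],2),'zmed',np.median(P[k][:,2]).round(4))
    rect('strip',.36,.57,.24,.30,.009,.02)
    rect('riser',.63,.84,-.16,.18,.141,.151)
    rect('spoon',.33,.56,-.31,-.22,.008,.025)
    rect('cap',.55,.7,-.32,-.22,.175,.187)
    rect('jug',.55,.75,.2,.33,.132,.15)
    # strip line fit
    for nm,b in(('strip',(.36,.57,.24,.30)),('spoon',(.33,.5,-.31,-.22))):
        k=(P[...,0]>b[0])&(P[...,0]<b[1])&(P[...,1]>b[2])&(P[...,1]<b[3])&(Z>.009)&(Z<.02)
        f=cv2.fitLine(P[k][:,:2].astype(np.float32),cv2.DIST_L2,0,.001,.001).ravel(); print(nm,'dir',np.degrees(np.arctan2(f[1],f[0])).round(2),f[2:].round(4))
    v=p.max(2).astype(int)
    k=((v<45)&(Z<.02)&(P[...,0]>.56)&(P[...,0]<.68)&(P[...,1]>-.12)&(P[...,1]<.13)).astype(np.uint8)
    nn,l,st,c=cv2.connectedComponentsWithStats(k); 
    for i in range(1,nn):
        if st[i,4]>60:
            q=P[l==i]; r=cv2.minAreaRect((q[:,:2]*1000).astype(np.float32)); print(n,'sheet',st[i],np.round(cv2.boxPoints(r),1).tolist(),v[l==i].mean(),np.median(q[:,2]))
E
```

```text
top0 strip [466.4 270. ] [158.3  16. ] 4.17 zmed 0.0114
top0 riser [733.5  10.3] [300.4 161.3] 89.24 zmed 0.1449
top0 spoon [ 445.7 -263.4] [197.7  49.5] 3.7 zmed 0.0107
top0 cap [ 633.6 -274.1] [45.9 45.4] 73.06 zmed 0.1816
top0 jug [650.5 271. ] [83.3 73.2] 30.2 zmed 0.1377
strip dir 4.41 [0.4677 0.27  ]
spoon dir 11.15 [ 0.4267 -0.2757]
top0 sheet [232 183  48  17 520] [[627.9000244140625, 84.19999694824219], [633.7999877929688, -72.0], [684.2000122070312, -70.0999984741211], [678.4000244140625, 86.0999984741211]] 41.46730769230769 0.0029278083953153677
scene0 strip [463.4 267.4] [158.  19.] 2.95 zmed 0.0116
scene0 riser [731.   8.] [301.5 162.1] 89.36 zmed 0.1458
scene0 spoon [ 444.9 -282.6] [197.9  48.8] 15.96 zmed 0.0115
scene0 cap [ 630.5 -276.5] [44.5 45.6] 17.93 zmed 0.1829
scene0 jug [649.8 274.4] [74.4 82.9] 47.15 zmed 0.1381
strip dir 3.22 [0.4631 0.2677]
spoon dir 10.89 [ 0.4285 -0.2774]
scene0 sheet [304 185  19  51 270] [[628.5, -73.5999984741211], [648.2000122070312, -73.80000305175781], [649.4000244140625, 82.0999984741211], [629.7000122070312, 82.30000305175781]] 40.24444444444445 0.003767195551619751
```

```bash
python3 - <<'E'
from h import *
o=manip.get_obs(); R=np.array(o['tcp_rot']); T=np.array(o['position'])
for n in('wrist0','top0','scene0'):
    p,d,m=load(n); P=cloud(m,d).reshape(-1,3); P=P[~np.isnan(P[:,0])]; q=(P-T)@R
    k=(np.abs(q[:,0])<.2)&(np.abs(q[:,1])<.2)&(q[:,2]<.03)&(q[:,2]>-.4); q=q[k]
    print(n,len(q))
    for z in np.arange(-.4,.03,.02):
        s=q[(q[:,2]>=z)&(q[:,2]<z+.02)]
        if len(s): print(round(z,2),len(s),s.min(0)[:2].round(3),s.max(0)[:2].round(3))
p,d,m=load('top0'); a=cv2.resize(p[300:420,0:160],None,fx=5,fy=5,interpolation=cv2.INTER_CUBIC)
a=np.clip(a.astype(int)*2,0,255).astype(np.uint8)
cv2.imwrite('pics/c3.png',cv2.cvtColor(a,cv2.COLOR_RGB2BGR))
E
```

```text
wrist0 54977
-0.16 17260 [ 0.01  -0.061] [0.036 0.06 ]
-0.14 27671 [-0.01  -0.074] [0.036 0.074]
-0.12 2233 [-0.012 -0.059] [0.011 0.06 ]
-0.1 2907 [-0.009 -0.058] [0.011 0.06 ]
-0.08 2346 [-0.008 -0.058] [0.011 0.06 ]
-0.06 1636 [-0.008 -0.058] [0.011 0.06 ]
-0.04 924 [-0.008 -0.058] [0.011 0.059]
top0 5166
-0.4 1469 [-0.053 -0.2  ] [ 0.024 -0.066]
-0.38 577 [-0.054 -0.2  ] [ 0.051 -0.049]
-0.36 589 [-0.056 -0.199] [ 0.052 -0.032]
-0.34 514 [-0.058 -0.19 ] [ 0.051 -0.022]
-0.32 14 [-0.046 -0.184] [ 0.05  -0.114]
-0.28 59 [-0.038 -0.023] [0.022 0.016]
-0.26 141 [-0.041 -0.034] [-0.021  0.023]
-0.24 68 [-0.041 -0.031] [-0.013  0.016]
-0.22 251 [-0.043 -0.041] [-0.003  0.025]
-0.2 64 [-0.038 -0.04 ] [0.005 0.004]
-0.18 676 [-0.037 -0.089] [0.015 0.089]
-0.16 353 [-0.037 -0.089] [0.021 0.089]
-0.14 250 [-0.037 -0.081] [0.029 0.079]
-0.12 10 [-0.036 -0.079] [0.027 0.078]
-0.1 7 [-0.012  0.047] [-0.005  0.055]
-0.08 22 [-0.012 -0.059] [0.005 0.057]
-0.06 53 [-0.013 -0.059] [0.007 0.06 ]
-0.04 47 [-0.013 -0.059] [0.007 0.058]
-0.02 2 [-0.009  0.048] [0.003 0.048]
scene0 0
```

View pics/c3.png

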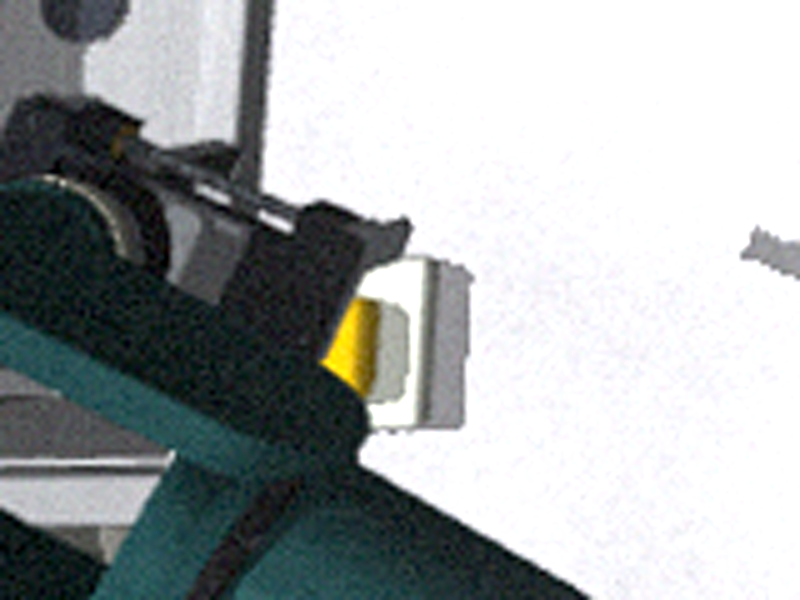

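```bash
python3 - <<'E'
from h import *
o=manip.get_obs(); R=np.array(o['tcp_rot']); T=np.array(o['position'])
p,d,m=load('wrist0'); Q=(cloud(m,d)-T)@R
for v in range(235,420,10):
    print(v,[ (u,*(Q[v,u]*1000).round(0).astype(int)) if d[v,u]>0 else (u,) for u in (20,60,85,110,140,180,280)])
q=Q.reshape(-1,3); q=q[(q[:,2]>-.2)&(q[:,2]<-.05)&(np.abs(q[:,1])<.1)]
# body points: outside finger x range
b=q[(q[:,0]>.014)|(np.abs(q[:,1])>.063)]
print(np.percentile(b[:,2],[0,1,10,50,90,99,100]))
print('edges sheet')
E
```

```text
235 [(20, np.int64(-61), np.int64(-318), np.int64(183)), (60, np.int64(-61), np.int64(-269), np.int64(183)), (85, np.int64(-60), np.int64(-237), np.int64(182)), (110, np.int64(-60), np.int64(-207), np.int64(182)), (140, np.int64(-60), np.int64(-171), np.int64(182)), (180, np.int64(-59), np.int64(-122), np.int64(180)), (280, np.int64(-60), np.int64(-2), np.int64(182))]
245 [(20, np.int64(-74), np.int64(-321), np.int64(183)), (60, np.int64(-73), np.int64(-270), np.int64(181)), (85, np.int64(-73), np.int64(-240), np.int64(183)), (110, np.int64(-73), np.int64(-209), np.int64(182)), (140, np.int64(-72), np.int64(-172), np.int64(181)), (180, np.int64(10), np.int64(-54), np.int64(-32)), (280, np.int64(-72), np.int64(-2), np.int64(182))]
255 [(20, np.int64(-86), np.int64(-322), np.int64(181)), (60, np.int64(-86), np.int64(-273), np.int64(182)), (85, np.int64(-86), np.int64(-242), np.int64(182)), (110, np.int64(-86), np.int64(-211), np.int64(182)), (140, np.int64(-85), np.int64(-173), np.int64(181)), (180, np.int64(10), np.int64(-50), np.int64(-47)), (280, np.int64(-85), np.int64(-2), np.int6
[... 5288 characters left out ...]
nt64(-47), np.int64(-136)), (110, np.int64(-1), np.int64(-47), np.int64(-126)), (140, np.int64(-312), np.int64(-199), np.int64(181)), (180, np.int64(-300), np.int64(-138), np.int64(170)), (280, np.int64(20), np.int64(0), np.int64(-147))]
415 [(20, np.int64(23), np.int64(-47), np.int64(-153)), (60, np.int64(23), np.int64(-40), np.int64(-153)), (85, np.int64(24), np.int64(-35), np.int64(-153)), (110, np.int64(24), np.int64(-30), np.int64(-154)), (140, np.int64(24), np.int64(-25), np.int64(-153)), (180, np.int64(24), np.int64(-17), np.int64(-154)), (280, np.int64(24), np.int64(0), np.int64(-153))]
[-0.15600063 -0.15450255 -0.14844424 -0.13827711 -0.13285409 -0.12532991
 -0.12017843]
edges sheet
```

```bash
python3 - <<'E'
from h import *
for n,roi in(('top0',(225,180,290,206)),('scene0',(296,178,330,245))):
    p,d,m=load(n); u0,v0,u1,v1=roi; S=8
    a=p[v0:v1,u0:u1]; g=a.max(2); print(n,g[::2,::4])
    a=cv2.resize(a,None,fx=S,fy=S,interpolation=cv2.INTER_CUBIC); a=np.clip(a.astype(int)*2,0,255).astype(np.uint8)
    cv2.imwrite('pics/e_'+n+'.png',cv2.cvtColor(a,cv2.COLOR_RGB2BGR))
E
```

```text
top0 [[ 24  27  25  32  31  25  30  30  25  29  27  26  29  29  28  26  29]
 [ 79  79  40  43  42  41  40  41  38  43  42  46  43  39  80  78  80]
 [ 79  76  44  40  40  41  42  40  42  42  42  41  42  43  82  77  82]
 [ 76  84  42  39  38  37  39  46  43  43  45  43  41  42  77  80  78]
 [ 77  76  47  48  42  44  38  37  41  41  44  39  43  41  80  79  80]
 [ 79  78  42  44  43  42  41  40  42  43  42  42  44  44  79  76  80]
 [ 82  81  47  45  43  43  43  44  41  40  40  44  45  43  80  79  79]
 [ 94  74  45  40  45  42  41  41  46  38  43  38  42  41  75  77  84]
 [130 141  43  41  40  43  45  42  43  47  56  59  80  75  79  82  77]
 [ 76 134  72  51  41  45  64  76  82  76  74  80  75  75  79  80  79]
 [ 81 137 133 136 140  79  82  80  81  79  83  74  78  82  80  84  78]
 [ 79 118 135 130 135 132  78  78  78  81  83  75  79  78  79  75  80]
 [ 76  73 133 128 133 133 135  78  80  82  79  76  80  80  80  77  76]]
scene0 [[134 137 122 104  93 116 123  79  85]
 [137 134 131 132 133 135  96  77  86]
 [136 134 135 132 131 122  76  72  85]
 [134 135 135 136 122  61  48  71  85]
 [135 13
[... 462 characters left out ...]
117  78  75  54  37  68  89  92  87]
 [ 95  79  77  51  42  78  92  91  88]
 [ 86  76  77  48  41  85  90  93  87]
 [ 78  80  75  44  40  87  90  90  93]
 [ 81  76  75  44  46  91  91  92  87]
 [ 78  79  76  39  53  90  90  88  87]
 [ 79  78  75  40  64  94  87  92  87]
 [ 79  78  70  39  74  92  90  92  82]
 [ 78  75  65  38  84  93  84  90  83]
 [ 78  80  59  40  85  97  88  89  83]
 [ 78  77  52  45  88  91  90  91  84]
 [ 79  78  50  54  86  88  91  86  82]
 [ 77  77  45  64  88  91  92  84  86]
 [ 78  77  56  73  92  87  93  85  88]
 [ 77  76  76  82  94  86  92  81  86]
 [ 79  75  73  83  94  85  91  81  88]
 [ 78  77  75  85  95  86  93  81  86]
 [ 75  76  74  86  92  88  90  76  85]]
```

View pics/e_top0.png

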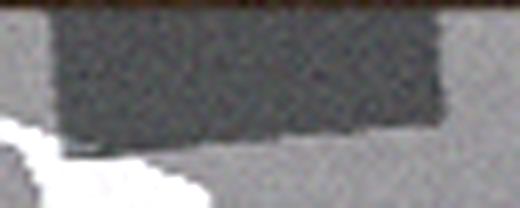

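View pics/e_scene0.png

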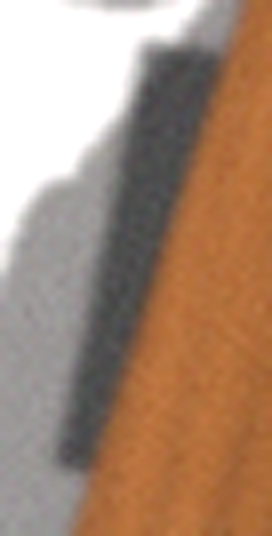

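```bash
python3 - <<'E'
from h import *
_,_,m=load('top0'); q=onplane(m,[[232.3,199.0],[279.9,194.9]],.004); print(q.round(4), np.linalg.norm(q[0]-q[1]))
_,_,m=load('scene0'); r=onplane(m,[[314.3,183.1],[303,235.6]],.004); print(r.round(4),np.linalg.norm(r[0]-r[1]))
a=(q+r)/2; v=a[0]-a[1]; print('yaw',np.degrees(np.arctan2(-v[0],v[1])))
E
```

```text
[[ 0.6268  0.084   0.004 ]
 [ 0.6386 -0.0731  0.004 ]] 0.15753023270470187
[[ 0.6254  0.0803  0.004 ]
 [ 0.6391 -0.076   0.004 ]] 0.15686918046884302
yaw 4.638540266977869
```

Measurement result: the sheet's near edge runs from (0.626, 0.083) to (0.639, -0.075), yaw about 4.6°, and the board front is at x ≈ 0.652. The gripper's wide body would hit the board before the fingertips got good hold on the sheet. So I'll pick up the wooden spoon first and use its bowl to swing the sheet's near-left corner out from the side. I'll press-drag after that.

```bash
cat >> h.py <<'E'
def go(x,y,z,yaw=None):
    o=manip.get_obs(); R=np.array(o['tcp_rot']); T=np.array(o['position'])
    d=R.T@(np.array([x,y,z])-T)/.2; cy=np.degrees(np.arctan2(R[1,0],R[0,0]))
    t=0 if yaw is None else -np.radians((yaw-cy+180)%360-180)/.5
    print('t',round(float(o['t']),2),'pos',T.round(4),'yaw',cy.round(1),'q',np.round(o['joint_pos'],0),'F',np.round(o['contact_force'],1),'w',round(float(o['width'])*94,1)); print('-> shift',d.round(3),'turn',round(float(t),3))
E
python3 -c "
from h import *
go(.4656,-.269,.12,191)"
```

```text
t 0.15 pos [0.2103 0.5077 0.1812] yaw 157.5 q [62.  5. 79. -0. 96. -6.] F [ 0.2  0.4 -0.2] w 93.9
-> shift [-2.666 -3.099  0.311] turn -1.17
```

>>> send_rows(
  moves=[
    [[-0.67,-0.78,0],0],
    [[-0.67,-0.78,0],0],
    [[-0.67,-0.78,0],0],
    [[-0.67,-0.78,0],0],
    [[-0.67,-0.78,0],0],
  ],
  claw=40,
)

```text
t: 0.65
position: [0.2757, 0.3089, 0.1821]
tcp_rot: [[-0.922, 0.388, 0.001], [0.388, 0.922, -0.001], [-0.002, -0.001, -1.0]]
contact_force: [-1.3, 1.0, -0.8]
width: 0.611
```

>>> send_rows(
  moves=[
    [[-0.67,-0.78,0],0],
    [[-0.67,-0.78,0],0],
    [[-0.67,-0.78,0],0],
    [[-0.67,-0.78,0],0],
    [[-0.67,-0.78,0],0],
  ],
)

```text
t: 1.15
position: [0.34, 0.1133, 0.1819]
tcp_rot: [[-0.92, 0.391, 0.001], [0.391, 0.92, -0.002], [-0.001, -0.001, -1.0]]
contact_force: [-0.2, -0.1, 0.0]
width: 0.426
```

>>> send_rows(
  moves=[
    [[-0.67,-0.78,0],-0.5],
    [[-0.67,-0.78,0],-0.5],
    [[-0.67,-0.78,0],-0.5],
    [[-0.67,-0.78,0],-0.5],
    [[-0.67,-0.78,0],-0.5],
  ],
)

```text
t: 1.65
position: [0.4038, -0.0798, 0.1816]
tcp_rot: [[-0.99, 0.144, -0.0], [0.144, 0.99, 0.0], [0.0, 0.0, -1.0]]
contact_force: [-0.0, 0.5, 0.2]
width: 0.424
```

```bash
python3 -c "
from h import *
go(.4656,-.269,.12,191)"
```

```text
t 1.65 pos [ 0.4038 -0.0798  0.1816] yaw 171.7 q [ -19.  -13.   95.    0.   98. -101.] F [-0.   0.5  0.2] w 39.9
-> shift [-0.442 -0.892  0.308] turn -0.673
```

>>> send_rows(
  moves=[
    [[-0.44,-0.89,0.1],-0.67],
    [[-0.44,-0.89,0.2],-0.67],
    [[-0.44,-0.89,0.3],-0.67],
    [[-0.44,-0.89,0.3],-0.67],
    [[-0.44,-0.89,0.3],-0.67],
    [[-0.44,-0.89,0.3],-0.67],
  ],
)

```text
t: 2.25
position: [0.4647, -0.2665, 0.1196]
tcp_rot: [[-0.982, -0.19, -0.003], [-0.19, 0.982, 0.003], [0.003, 0.004, -1.0]]
contact_force: [0.3, 0.8, -0.5]
width: 0.426
```

```bash
python3 - <<'E'
from h import *
go(.4656,-.269,.012,191)
p,d,m=cap('wrist','w1')
P=cloud(m,d); hsv=cv2.cvtColor(p,cv2.COLOR_RGB2HSV)
k=(hsv[...,0]>10)&(hsv[...,0]<28)&(hsv[...,1]>60)&(P[...,2]<.03)&(P[...,2]>.008)
q=P[k]; print(k.sum())
if k.sum()>50:
    r=cv2.minAreaRect((q[:,:2]*1000).astype(np.float32)); print(r)
E
```

```text
t 2.25 pos [ 0.4647 -0.2665  0.1196] yaw -169.0 q [ -36.    5.   86.    0.   90. -137.] F [ 0.3  0.8 -0.5] w 40.0
-> shift [-0.004 -0.016  0.538] turn -0.002
7407
((528.820068359375, -393.656005859375), (189.47621154785156, 390.7855224609375), 35.55546951293945)
```

View pics/w1.png

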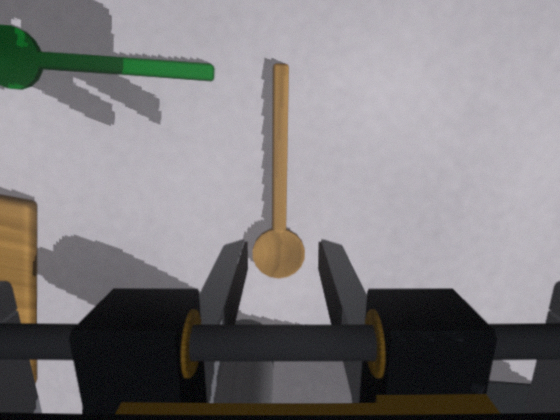

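The wrist picture shows the wooden spoon with its handle tip at (281,66) and its bowl at (278,252), between the finger tips. The green spoon is at upper left. Measuring from this view.

```bash
python3 - <<'E'
from h import *
p,d,m=load('w1')
P=cloud(m,d); hsv=cv2.cvtColor(p,cv2.COLOR_RGB2HSV)
k=(hsv[...,0]>8)&(hsv[...,0]<28)&(hsv[...,1]>60)&(P[...,2]<.03)&(P[...,2]>.008); k[:,:235]=0;k[:,320:]=0
q=P[k][:,:2].astype(np.float32); r=cv2.minAreaRect(q*1000); print(r, np.median(P[k][:,2]))
h=q[q[:,0]<.48]; f=cv2.fitLine(h,cv2.DIST_L2,0,.001,.001).ravel(); a=np.arctan2(f[1],f[0]); print('dir',np.degrees(a),f[2:])
s=(q-f[2:])@f[:2]; o=f[2:]+f[:2]*(s.min()+s.max())/2; print('len',s.max()-s.min(),'origin',o, 'grasp+20',o+.02*f[:2])
E
```

```text
((443.6549987792969, -264.90704345703125), (198.94839477539062, 51.079490661621094), 4.142403602600098) 0.011309931313164018
dir 10.312962 [ 0.40932286 -0.27851832]
len 0.20016089 origin [ 0.44397962 -0.27221203] grasp+20 [ 0.4636565  -0.26863152]
```

```bash
python3 -c "
from h import *
go(.4637,-.2686,.0135,190.4)"
```

```text
t 2.3 pos [ 0.4649 -0.2655  0.1211] yaw -169.0 q [ -36.    4.   86.    0.   90. -137.] F [ 0.6  1.1 -0.3] w 39.8
-> shift [ 0.008 -0.015  0.538] turn 0.022
```

>>> send_rows(
  moves=[
    [[0.01,-0.01,0.25],0.02],
    [[0.01,-0.01,0.48],0.02],
    [[0.01,-0.01,0.53],0.02],
    [[0.01,-0.01,0.53],0.02],
  ],
)

```text
t: 2.7
position: [0.4624, -0.2668, 0.0156]
tcp_rot: [[-0.983, -0.183, -0.002], [-0.183, 0.983, 0.002], [0.002, 0.002, -1.0]]
contact_force: [0.1, 0.2, 0.8]
width: 0.428
```

>>> send_rows(
  moves=[
    [[0,0,0],0],
    [[0,0,0],0],
    [[0,0,0],0],
    [[0,0,0],0],
  ],
  claw=0,
  newtons=30,
)

```text
t: 3.1
position: [0.4639, -0.2698, 0.0177]
tcp_rot: [[-0.983, -0.181, 0.002], [-0.181, 0.983, -0.002], [-0.002, -0.002, -1.0]]
contact_force: [-0.1, -0.1, -0.3]
width: 0.125
```

```bash
python3 -c "
from h import *
go(.578,.12,.06,180)"
```

```text
t 3.1 pos [ 0.4639 -0.2698  0.0177] yaw -169.6 q [ -36.    8.   94.    0.   78. -137.] F [-0.1 -0.1 -0.3] w 11.7
-> shift [-0.914  1.813 -0.213] turn 0.364
```

>>> send_rows(
  moves=[
    [[0,0,-0.22],0],
    [[0,0,-0.22],0],
    [[-0.2,0.3,-0.22],0],
    [[-0.4,0.6,-0.22],0.1],
    [[-0.46,0.9,-0.22],0.2],
    [[-0.46,0.9,-0.22],0.36],
    [[-0.46,0.9,-0.22],0.36],
  ],
)

```text
t: 3.8
position: [0.5216, -0.0703, 0.0602]
tcp_rot: [[-1.0, -0.008, 0.001], [-0.008, 1.0, 0.002], [-0.001, 0.002, -1.0]]
contact_force: [-1.0, -0.4, 0.4]
width: 0.005
```

```bash
python3 - <<'E'
from h import *
go(.578,.12,.06,180)
p,d,m=cap('wrist','w2')
E
```

```text
t 3.8 pos [ 0.5216 -0.0703  0.0602] yaw -179.6 q [ -14.    5.   92.    0.   82. -104.] F [-1.  -0.4  0.4] w 0.5
-> shift [-0.29   0.949  0.003] turn 0.015
```

View pics/w2.png

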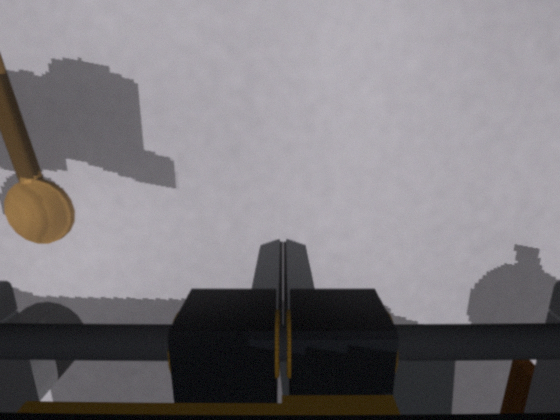

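The picture shows the jaws shut on nothing, with the spoon still on the ledge at (30,170). I lifted before the fingers had finished closing. Going back to redo the grasp.

```bash
python3 - <<'E'
from h import *
p,d,m=cap('scene','s1')
P=cloud(m,d); hsv=cv2.cvtColor(p,cv2.COLOR_RGB2HSV)
k=(P[...,0]>.3)&(P[...,0]<.6)&(P[...,1]>-.35)&(P[...,1]<-.2)&(P[...,2]<.03)&(P[...,2]>.008)
q=P[k][:,:2].astype(np.float32)
h=q[q[:,0]<.48]; f=cv2.fitLine(h,cv2.DIST_L2,0,.001,.001).ravel(); a=np.arctan2(f[1],f[0]); print('dir',np.degrees(a),f[2:])
s=(q-f[2:])@f[:2]; o=f[2:]+f[:2]*(s.min()+s.max())/2; print('len',s.max()-s.min(),'origin',o, 'grasp+20',o+.02*f[:2])
go(.4637,-.2696,.06,190.5)
E
```

```text
dir 11.252969 [ 0.41243178 -0.28111014]
len 0.19807553 origin [ 0.44333163 -0.2749621 ] grasp+20 [ 0.46294713 -0.27105927]
t 3.9 pos [ 0.5211 -0.0746  0.0601] yaw -179.7 q [ -14.    5.   92.   -0.   82. -105.] F [ 0.5 -0.1  0.9] w 0.3
-> shift [ 0.293 -0.973  0.001] turn -0.355
```

>>> send_rows(
  moves=[
    [[0.29,-0.97,0],-0.36],
    [[0.29,-0.97,0],-0.36],
    [[0.29,-0.97,0],-0.36],
    [[0.29,-0.97,0],-0.36],
    [[0.29,-0.97,0],-0.36],
    [[0.29,-0.97,0],-0.36],
    [[0.29,-0.97,0],-0.36],
  ],
  claw=40,
)

```text
t: 4.6
position: [0.4629, -0.2697, 0.0599]
tcp_rot: [[-0.984, -0.18, -0.0], [-0.18, 0.984, 0.001], [-0.0, 0.001, -1.0]]
contact_force: [-0.0, 0.4, -0.2]
width: 0.425
```

```bash
python3 -c "
from h import *
go(.4637,-.269,.013,190.5)"
```

```text
t 4.6 pos [ 0.4629 -0.2697  0.0599] yaw -169.6 q [ -36.    6.   91.    0.   83. -137.] F [-0.   0.4 -0.2] w 40.0
-> shift [-0.004  0.003  0.234] turn -0.005
```

>>> send_rows(
  moves=[
    [[0,0,0.2],0],
    [[0,0,0.235],0],
    [[0,0,0.235],0],
  ],
)

```text
t: 4.9
position: [0.4621, -0.2672, 0.0112]
tcp_rot: [[-0.983, -0.183, -0.004], [-0.183, 0.983, 0.003], [0.003, 0.004, -1.0]]
contact_force: [-0.8, 0.2, 0.4]
width: 0.425
```

>>> send_rows(
  moves=[
    [[0,0,0],0],
    [[0,0,0],0],
    [[0,0,0],0],
    [[0,0,0],0],
    [[0,0,0],0],
    [[0,0,0],0],
    [[0,0,0],0],
    [[0,0,0],0],
  ],
  claw=5,
  newtons=30,
)

```text
t: 5.7
position: [0.4632, -0.2696, 0.013]
tcp_rot: [[-0.983, -0.181, -0.0], [-0.181, 0.983, 0.0], [0.0, 0.0, -1.0]]
contact_force: [-0.3, 0.4, -0.3]
width: 0.057
```

```bash
python3 - <<'E'
from h import *
p,d,m=cap('wrist','w3'); go(.4637,-.269,.013,190.5)
E
```

```text
t 5.75 pos [ 0.4632 -0.2696  0.013 ] yaw -169.6 q [ -36.    9.   94.    0.   77. -137.] F [-0.3  0.6 -0.2] w 5.2
-> shift [-0.003  0.002 -0.   ] turn -0.002
```

View pics/w3.png

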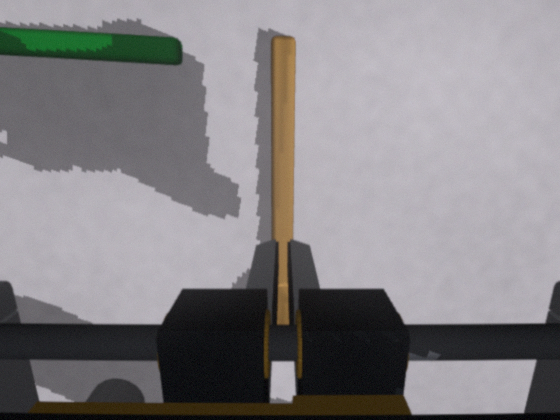

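Handle is visible between the fingers at (283,280), though the reading of 5 mm is small for a 14 mm handle. I'll lift a little to test.

>>> send_rows(
  moves=[
    [[0,0,-0.03],0],
    [[0,0,-0.07],0],
    [[0,0,-0.1],0],
    [[0,0,-0.1],0],
  ],
  claw=0,
  newtons=30,
)

```text
t: 6.15
position: [0.4643, -0.2703, 0.0349]
tcp_rot: [[-0.983, -0.181, 0.003], [-0.181, 0.983, -0.002], [-0.002, -0.002, -1.0]]
contact_force: [-0.2, 0.6, -0.1]
width: 0.007
```

```bash
python3 - <<'E'
from h import *
p,d,m=cap('wrist','w4'); go(.4637,-.269,.013,190.5)
E
```

```text
t 6.2 pos [ 0.4639 -0.27    0.0342] yaw -169.6 q [ -36.    8.   93.    0.   79. -137.] F [ 0.5 -0.7  0. ] w 0.4
-> shift [0.    0.005 0.106] turn -0.002
```

View pics/w4.png

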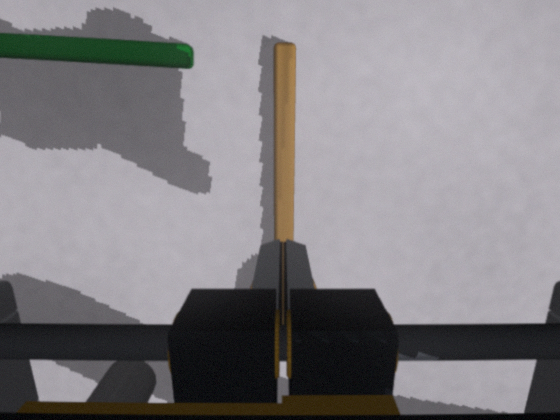

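```bash
python3 - <<'E'
from h import *
print([a for a in dir(manip) if a[0]!='_'], manip.tips_ahead)
o=manip.get_obs(); R=np.array(o['tcp_rot']); T=np.array(o['position'])
for n in ('w4','w1'):
    p,d,m=load(n)
    if n=='w1': T1=np.array([.4649,-.266,.1203])
    else: T1=T
    Q=(cloud(m,d)-T1)@R
    k=(Q[...,2]<0.0)&(np.abs(Q[...,0])<.03)&(np.abs(Q[...,1])<.05); 
    q=Q[k&(np.arange(420)[:,None]<270)]; print(n,np.percentile(q[:,2],[0,50,95,99,100]).round(3))
E
```

```text
['IKError', 'camera_model', 'capture', 'get_obs', 'hand_in', 'tips_ahead'] 0.011
w4 [-0.065 -0.048 -0.029 -0.026 -0.023]
w1 [-0.064 -0.045 -0.026 -0.023 -0.022]
```

The evidence says the real fingertips sit about 36 mm higher than reported TCP + 11 mm: the wrist depth puts the tips at tool z ≈ -25 mm, and the jaws closed above the handle. I'll confirm by touching the bare ledge gently.

>>> send_rows(
  moves=[
    [[0,0.2,0],0],
    [[0,0.2,0.07],0],
    [[0,0.2,0.14],0],
    [[0,0.2,0.16],0],
    [[0,0.2,0.18],0],
    [[0,0.2,0.2],0],
  ],
  claw=40,
)

```text
t: 6.8
position: [0.4561, -0.2309, -0.0074]
tcp_rot: [[-0.984, -0.18, -0.0], [-0.18, 0.984, 0.0], [0.0, 0.0, -1.0]]
contact_force: [0.4, 0.6, -0.9]
width: 0.421
```

>>> send_rows(
  moves=[
    [[0,0,0.03],0],
    [[0,0,0.05],0],
    [[0,0,0.06],0],
    [[0,0,0.06],0],
  ],
)

```text
t: 7.2
position: [0.4558, -0.2302, -0.0193]
tcp_rot: [[-0.983, -0.181, -0.001], [-0.181, 0.983, 0.0], [0.0, 0.001, -1.0]]
contact_force: [-0.2, 0.1, -0.4]
width: 0.425
```

>>> send_rows(
  moves=[
    [[0,0,0.01],0],
    [[0,0,0.02],0],
    [[0,0,0.02],0],
  ],
)

```text
t: 7.5
position: [0.4561, -0.2303, -0.023]
tcp_rot: [[-0.983, -0.181, 0.0], [-0.181, 0.983, -0.0], [-0.0, -0.0, -1.0]]
contact_force: [-0.4, -0.3, 0.8]
width: 0.425
```

>>> send_rows(
  moves=[
    [[0,0,0.01],0],
    [[0,0,0.02],0],
    [[0,0,0.02],0],
  ],
)

```text
t: 7.8
position: [0.4563, -0.2303, -0.0232]
tcp_rot: [[-0.983, -0.181, 0.0], [-0.181, 0.983, -0.0], [-0.0, -0.0, -1.0]]
contact_force: [-6.9, 4.0, 18.5]
width: 0.426
```

>>> send_rows(
  moves=[
    [[0,0,0.01],0],
    [[0,0,0.01],0],
  ],
)

```text
t: 8.0
position: [0.4563, -0.2304, -0.0233]
tcp_rot: [[-0.983, -0.182, 0.0], [-0.182, 0.983, -0.0], [-0.0, -0.0, -1.0]]
contact_force: [-10.2, 6.2, 27.9]
width: 0.428
```

>>> send_rows(
  moves=[
    [[0,0,0.01],0],
    [[0,0,0.01],0],
  ],
)

```text
t: 8.2
position: [0.4564, -0.2304, -0.0234]
tcp_rot: [[-0.983, -0.182, 0.0], [-0.182, 0.983, -0.001], [-0.0, -0.001, -1.0]]
contact_force: [-13.5, 8.7, 37.1]
width: 0.426
```

Ledge contact is at reported z = -0.023, so the true fingertips are at reported z + 23 mm, and stiffness is about 4.6 N/mm. Regrasping the spoon with that correction.

>>> send_rows(
  moves=[
    [[0,0,-0.25],0],
    [[0,-0.2,-0.25],0],
    [[0,-0.2,-0.25],0],
    [[0,-0.2,-0.25],0],
  ],
)

```text
t: 8.6
position: [0.463, -0.2697, 0.0189]
tcp_rot: [[-0.984, -0.18, -0.0], [-0.18, 0.984, 0.001], [0.0, 0.001, -1.0]]
contact_force: [0.0, 0.6, -1.1]
width: 0.421
```

```bash
python3 -c "
from h import *
go(.4637,-.269,-.0205,190.5)"
```

```text
t 8.6 pos [ 0.463  -0.2697  0.0189] yaw -169.6 q [ -36.    8.   94.    0.   78. -137.] F [ 0.   0.6 -1.1] w 39.6
-> shift [-0.004  0.003  0.197] turn -0.005
```

>>> send_rows(
  moves=[
    [[0,0,0.15],0],
    [[0,0,0.195],0],
    [[0,0,0.195],0],
  ],
)

```text
t: 8.9
position: [0.4616, -0.2677, -0.0219]
tcp_rot: [[-0.983, -0.182, -0.004], [-0.182, 0.983, 0.003], [0.003, 0.004, -1.0]]
contact_force: [-0.1, 0.5, -0.4]
width: 0.429
```

>>> send_rows(
  moves=[
    [[0,0,0],0],
    [[0,0,0],0],
    [[0,0,0],0],
    [[0,0,0],0],
    [[0,0,0],0],
    [[0,0,0],0],
  ],
  claw=0,
  newtons=40,
)

```text
t: 9.5
position: [0.4634, -0.2695, -0.0198]
tcp_rot: [[-0.983, -0.181, 0.0], [-0.181, 0.983, 0.0], [-0.0, 0.0, -1.0]]
contact_force: [0.5, 0.9, 0.8]
width: 0.141
```

```bash
python3 -c "
from h import *
go(.578,.12,.04,180)"
```

```text
t 9.5 pos [ 0.4634 -0.2695 -0.0198] yaw -169.6 q [ -36.   11.   96.    0.   73. -137.] F [0.5 0.9 0.8] w 13.3
-> shift [-0.917  1.812 -0.299] turn 0.364
```

>>> send_rows(
  moves=[
    [[0,0,-0.2],0],
    [[0,0,-0.3],0],
    [[-0.2,0.3,-0.3],0],
    [[-0.4,0.6,-0.3],0.1],
    [[-0.46,0.9,-0.3],0.2],
    [[-0.46,0.9,-0.3],0.36],
    [[-0.46,0.9,-0.3],0.36],
  ],
)

```text
t: 10.2
position: [0.5215, -0.0705, 0.04]
tcp_rot: [[-1.0, -0.008, 0.0], [-0.008, 1.0, 0.003], [-0.0, 0.003, -1.0]]
contact_force: [-0.4, -0.7, -0.8]
width: 0.144
```

```bash
python3 -c "
from h import *
go(.578,.12,.03,180)"
```

```text
t 10.2 pos [ 0.5215 -0.0705  0.04  ] yaw -179.6 q [ -14.    6.   94.    0.   80. -104.] F [-0.4 -0.7 -0.8] w 13.5
-> shift [-0.29   0.95   0.052] turn 0.016
```

>>> send_rows(
  moves=[
    [[0,0.95,0.05],0.02],
    [[0,0.95,0.05],0.02],
    [[0,0.95,0.05],0.02],
    [[-0.1,0.95,0.05],0.02],
    [[-0.2,0.95,0.05],0.02],
    [[-0.25,0.95,0.05],0.02],
    [[-0.25,0.95,0.05],0.02],
  ],
)

```text
t: 10.9
position: [0.5716, 0.1132, 0.0298]
tcp_rot: [[-1.0, 0.009, -0.0], [0.009, 1.0, -0.001], [0.0, -0.001, -1.0]]
contact_force: [-1.3, -0.3, -0.6]
width: 0.141
```

```bash
python3 - <<'E'
from h import *
go(.578,.12,-.0185,180)
p,d,m=cap('scene','s2'); p2,d2,m2=cap('top','t2')
a=cv2.resize(p[100:300,190:420],None,fx=3,fy=3,interpolation=cv2.INTER_CUBIC); a=np.clip(a.astype(int)*1.6,0,255).astype(np.uint8)
cv2.imwrite('pics/c4.png',cv2.cvtColor(a,cv2.COLOR_RGB2BGR))
P=cloud(m,d); k=(P[...,2]>.03)&(P[...,2]<.09)&(P[...,0]>.6)&(P[...,0]<.67)&(P[...,1]>.08)&(P[...,1]<.17); q=P[k]; print(k.sum(),q.min(0),q.max(0),np.median(q,0))
E
```

```text
t 10.9 pos [0.5716 0.1132 0.0298] yaw 179.5 q [  6.  14.  86.  -0.  80. -84.] F [-1.3 -0.3 -0.6] w 13.3
-> shift [-0.032  0.034  0.242] turn -0.017
275 [0.60014327 0.08405125 0.05098448] [0.65051332 0.13645876 0.06475131] [0.6249374  0.11065253 0.05905943]
```

View pics/c4.png

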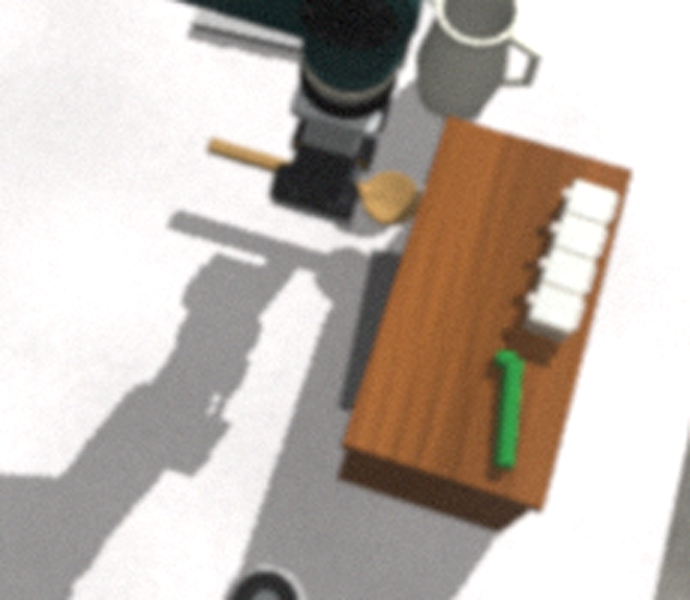

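>>> send_rows(
  moves=[
    [[-0.02,0.05,0],0],
    [[-0.04,0.05,0.1],0],
    [[-0.04,0.05,0.2],0],
    [[-0.04,0.05,0.242],0],
    [[-0.04,0.05,0.242],0],
  ],
)

```text
t: 11.5
position: [0.5779, 0.1241, -0.019]
tcp_rot: [[-1.0, 0.008, -0.002], [0.008, 1.0, 0.0], [0.002, 0.0, -1.0]]
contact_force: [1.2, -1.1, 0.1]
width: 0.142
```

```bash
python3 - <<'E'
from h import *
go(.578,.12,-.0185,180)
p,d,m=cap('scene','s3')
a=cv2.resize(p[100:300,190:420],None,fx=3,fy=3,interpolation=cv2.INTER_CUBIC); a=np.clip(a.astype(int)*1.6,0,255).astype(np.uint8)
cv2.imwrite('pics/c5.png',cv2.cvtColor(a,cv2.COLOR_RGB2BGR))
P=cloud(m,d); k=(P[...,2]>.009)&(P[...,2]<.04)&(P[...,0]>.605)&(P[...,0]<.67)&(P[...,1]>.06)&(P[...,1]<.17); q=P[k]; print(k.sum(),q.min(0),q.max(0),np.median(q,0))
E
```

```text
t 11.5 pos [ 0.5779  0.1241 -0.019 ] yaw 179.5 q [  7.  17.  88.   0.  75. -83.] F [ 1.2 -1.1  0.1] w 13.4
-> shift [-0.001 -0.02  -0.003] turn -0.016
148 [0.60558383 0.09580767 0.00900734] [0.65057614 0.14630253 0.01625952] [0.62853142 0.12036939 0.01141034]
```

View pics/c5.png

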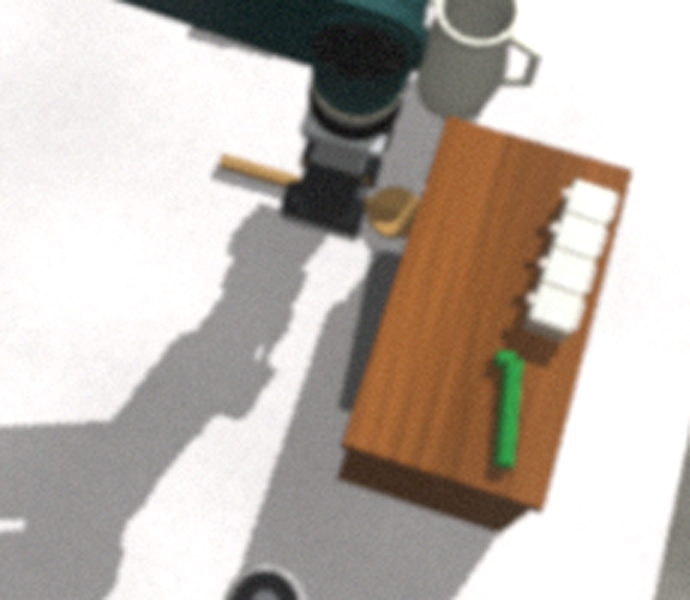

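>>> send_rows(
  moves=[
    [[0,-0.06,0],0],
    [[0,-0.1,0],0],
    [[0,-0.14,0],0],
    [[0,-0.18,0],0],
    [[0,-0.22,0],0],
    [[0,-0.26,0],0],
    [[0,-0.3,0],0],
    [[0,-0.33,0],0],
    [[0,-0.33,0],0],
  ],
)

```text
t: 12.45
position: [0.5783, 0.0571, -0.0184]
tcp_rot: [[-1.0, 0.009, 0.0], [0.009, 1.0, -0.0], [-0.0, -0.0, -1.0]]
contact_force: [0.4, 0.4, -0.2]
width: 0.144
```

```bash
python3 - <<'E'
from h import *
go(.578,.12,-.0185,180)
p,d,m=cap('scene','s4')
a=cv2.resize(p[100:300,190:420],None,fx=3,fy=3,interpolation=cv2.INTER_CUBIC); a=np.clip(a.astype(int)*1.6,0,255).astype(np.uint8)
cv2.imwrite('pics/c6.png',cv2.cvtColor(a,cv2.COLOR_RGB2BGR))
E
```

```text
t 12.45 pos [ 0.5783  0.0571 -0.0184] yaw 179.5 q [  0.  16.  89.  -0.  75. -89.] F [ 0.4  0.4 -0.2] w 13.6
-> shift [0.004 0.314 0.   ] turn -0.018
```

View pics/c6.png

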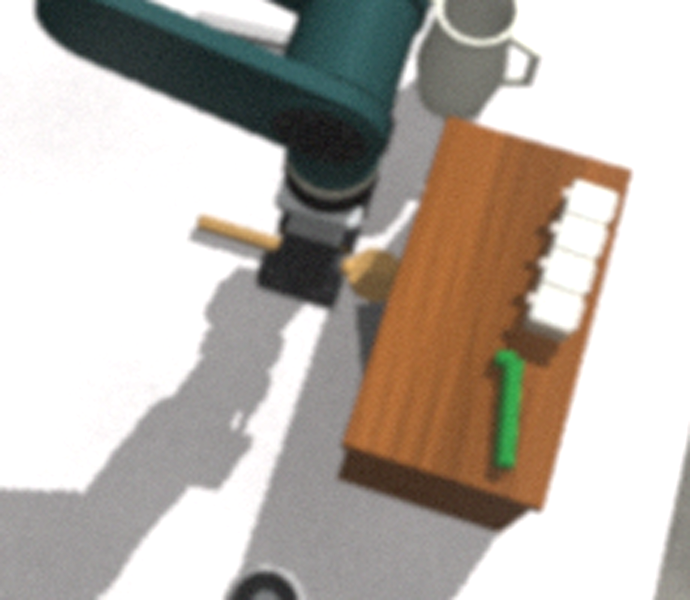

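The near-left corner is now at crop (362,308), and the sheet is rotating anticlockwise as planned. I'll keep pushing.

>>> send_rows(
  moves=[
    [[0,-0.05,0],0],
    [[0,-0.1,0],0],
    [[0,-0.15,0],0],
    [[0,-0.2,0],0],
    [[0,-0.22,0],0],
    [[0,-0.22,0],0],
  ],
)

```text
t: 13.1
position: [0.5732, 0.027, -0.0183]
tcp_rot: [[-1.0, 0.001, -0.01], [0.001, 1.0, 0.022], [0.01, 0.022, -1.0]]
contact_force: [-9.2, 26.0, 9.3]
width: 0.192
```

```bash
python3 - <<'E'
from h import *
go(.578,.12,-.0185,180)
p,d,m=cap('scene','s5')
a=cv2.resize(p[100:300,190:420],None,fx=3,fy=3,interpolation=cv2.INTER_CUBIC); a=np.clip(a.astype(int)*1.6,0,255).astype(np.uint8)
cv2.imwrite('pics/c7.png',cv2.cvtColor(a,cv2.COLOR_RGB2BGR))
E
```

```text
t 13.1 pos [ 0.5732  0.027  -0.0183] yaw 179.9 q [ -4.  15.  90.   1.  75. -94.] F [-9.2 26.   9.3] w 18.0
-> shift [-0.023  0.465  0.011] turn -0.002
```

View pics/c7.png

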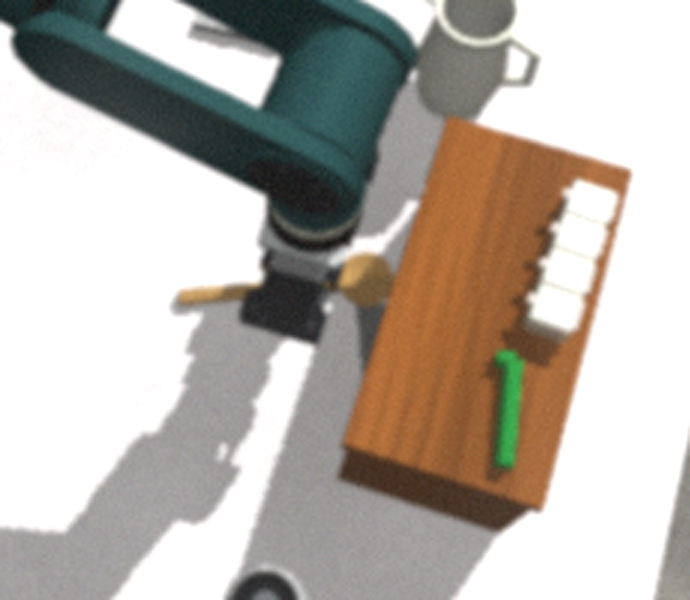

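Force rose to 26 N and the spoon twisted in the grip, so the sheet is blocked, most likely by the right panel. Backing off and looking.

>>> send_rows(
  moves=[
    [[0,0.1,0],0],
    [[0,0.2,-0.02],0],
    [[0.1,0.3,-0.15],0],
    [[0.3,0.3,-0.2],0],
    [[0.4,0.3,-0.2],0],
    [[0.5,0.3,-0.2],0],
  ],
)

```text
t: 13.75
position: [0.4777, 0.075, 0.0223]
tcp_rot: [[-1.0, 0.007, 0.001], [0.007, 1.0, -0.0], [-0.001, -0.0, -1.0]]
contact_force: [0.5, 0.4, -0.8]
width: 0.143
```

```bash
python3 - <<'E'
from h import *
go(.578,.12,-.0185,180)
p,d,m=cap('scene','s6')
a=cv2.resize(p[100:300,190:420],None,fx=3,fy=3,interpolation=cv2.INTER_CUBIC); a=np.clip(a.astype(int)*1.6,0,255).astype(np.uint8)
cv2.imwrite('pics/c8.png',cv2.cvtColor(a,cv2.COLOR_RGB2BGR))
E
```

```text
t 13.75 pos [0.4777 0.075  0.0223] yaw 179.6 q [  2.   2. 101.  -0.  78. -87.] F [ 0.5  0.4 -0.8] w 13.5
-> shift [-0.5    0.228  0.205] turn -0.013
```

View pics/c8.png

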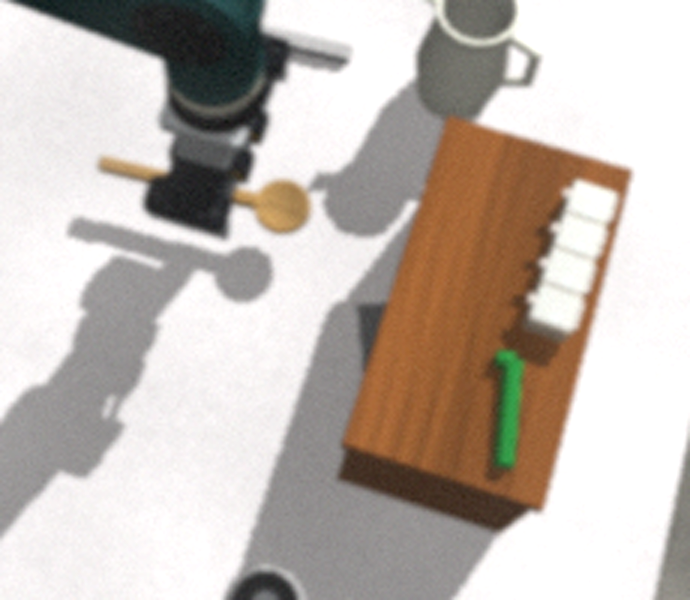

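```bash
python3 - <<'E'
from h import *
p,d,m=load('s6')
a=cv2.resize(p[190:235,295:335],None,fx=14,fy=14,interpolation=cv2.INTER_CUBIC); a=np.clip(a.astype(int)*2,0,255).astype(np.uint8)
cv2.imwrite('pics/c9.png',cv2.cvtColor(a,cv2.COLOR_RGB2BGR))
uv=np.array([[360,305],[388,302],[372,368]])/3+[190,100]-.5
print(onplane(m,uv,.004).round(4))
E
```

```text
[[ 0.6279  0.0241  0.004 ]
 [ 0.6517  0.035   0.004 ]
 [ 0.6555 -0.0309  0.004 ]]
```

View pics/c9.png

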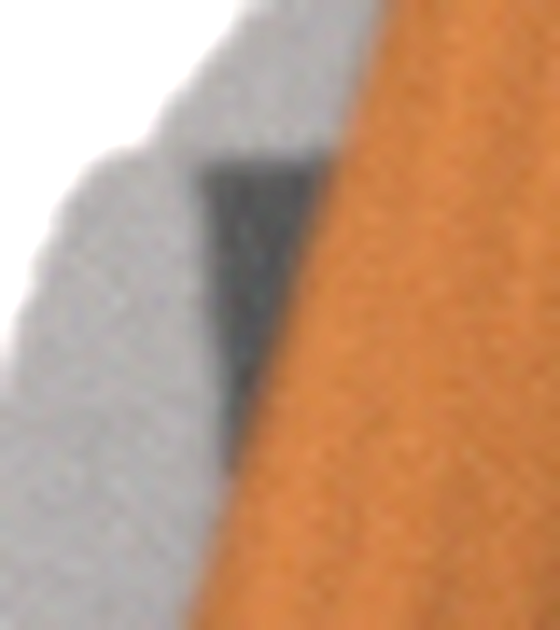

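The sheet is now at yaw about 25°, with its visible corner at (0.628, 0.024). Its near-right corner is against the right panel. I'll lay the held spoon's bowl on the visible corner and press. The handle tip props on the ledge, so the press works like a lever. Then I'll drag the sheet out along (-1, +0.3).

```bash
python3 -c "
from h import *
go(.605,.010,.004,180)"
```

```text
t 13.8 pos [0.4744 0.0751 0.0215] yaw 179.6 q [  2.   1. 101.  -0.  78. -87.] F [-3.8  0.9 -1.6] w 13.8
-> shift [-0.656 -0.321  0.086] turn -0.013
```

>>> send_rows(
  moves=[
    [[-0.2,-0.32,0.08],0],
    [[-0.4,-0.32,0.08],0],
    [[-0.6,-0.32,0.08],0],
    [[-0.63,-0.32,0.08],0],
    [[-0.63,-0.32,0.08],0],
  ],
)

```text
t: 14.3
position: [0.6047, 0.0095, 0.0046]
tcp_rot: [[-1.0, 0.008, -0.002], [0.008, 1.0, 0.0], [0.002, 0.0, -1.0]]
contact_force: [-0.3, 0.0, -1.0]
width: 0.147
```

```bash
python3 - <<'E'
from h import *
go(.605,.010,-.0158,180)
p,d,m=cap('scene','s7')
a=cv2.resize(p[100:300,190:420],None,fx=3,fy=3,interpolation=cv2.INTER_CUBIC); a=np.clip(a.astype(int)*1.6,0,255).astype(np.uint8)
cv2.imwrite('pics/c10.png',cv2.cvtColor(a,cv2.COLOR_RGB2BGR))
E
```

```text
t 14.3 pos [0.6047 0.0095 0.0046] yaw 179.5 q [ -4.  17.  85.  -0.  78. -94.] F [-0.3  0.  -1. ] w 13.8
-> shift [-0.002  0.003  0.102] turn -0.016
```

View pics/c10.png

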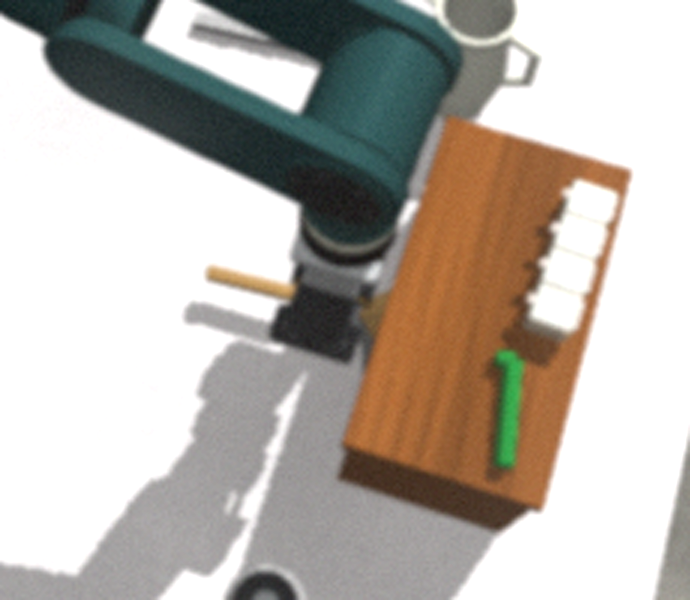

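>>> send_rows(
  moves=[
    [[0,0,0.06],0],
    [[0,0,0.09],0],
    [[0,0,0.105],0],
    [[0,0,0.115],0],
    [[0,0,0.115],0],
  ],
  newtons=60,
)

```text
t: 14.85
position: [0.6036, 0.0103, -0.0168]
tcp_rot: [[-1.0, 0.007, 0.0], [0.007, 1.0, 0.0], [-0.0, 0.0, -1.0]]
contact_force: [-0.8, -0.4, 1.6]
width: 0.143
```

>>> send_rows(
  moves=[
    [[0,0,0.01],0],
    [[0,0,0.015],0],
    [[0,0,0.015],0],
  ],
)

```text
t: 15.15
position: [0.6044, 0.0102, -0.0173]
tcp_rot: [[-1.0, 0.008, 0.002], [0.008, 1.0, 0.0], [-0.002, 0.0, -1.0]]
contact_force: [-6.2, 0.4, 12.0]
width: 0.143
```

>>> send_rows(
  moves=[
    [[0,0,0.005],0],
    [[0.04,0.012,0.005],0],
    [[0.08,0.024,0.005],0],
    [[0.12,0.036,0.005],0],
    [[0.16,0.048,0.005],0],
    [[0.2,0.06,0.005],0],
    [[0.24,0.07,0.005],0],
    [[0.24,0.07,0.005],0],
  ],
)

```text
t: 15.95
position: [0.5602, 0.0239, -0.0172]
tcp_rot: [[-1.0, 0.008, 0.011], [0.008, 1.0, -0.001], [-0.011, -0.001, -1.0]]
contact_force: [-0.2, -0.7, 9.2]
width: 0.142
```

```bash
python3 - <<'E'
from h import *
go(.605,.010,-.0158,180)
p,d,m=cap('scene','s8')
a=cv2.resize(p[100:300,190:420],None,fx=3,fy=3,interpolation=cv2.INTER_CUBIC); a=np.clip(a.astype(int)*1.6,0,255).astype(np.uint8)
cv2.imwrite('pics/c11.png',cv2.cvtColor(a,cv2.COLOR_RGB2BGR))
E
```

```text
t 15.95 pos [ 0.5602  0.0239 -0.0172] yaw 179.6 q [ -3.  13.  93.  -0.  74. -93.] F [-0.2 -0.7  9.2] w 13.3
-> shift [-0.225 -0.068 -0.005] turn -0.015
```

View pics/c11.png

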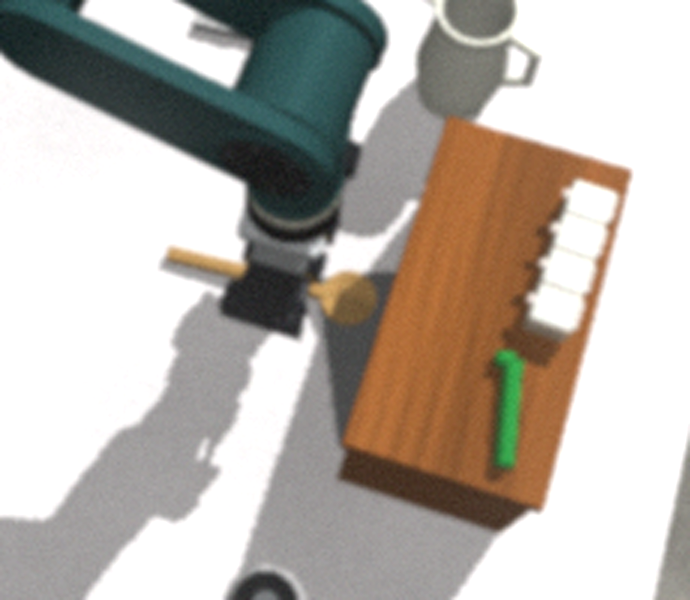

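The drag works: the sheet followed and now shows from crop (325,300) to (345,440). Continuing with the same press.

>>> send_rows(
  moves=[
    [[0.05,0.015,0.006],0],
    [[0.1,0.03,0.006],0],
    [[0.15,0.045,0.006],0],
    [[0.2,0.06,0.006],0],
    [[0.25,0.075,0.006],0],
    [[0.3,0.09,0.006],0],
    [[0.35,0.1,0.006],0],
    [[0.4,0.11,0.006],0],
    [[0.4,0.11,0.006],0],
  ],
)

```text
t: 16.9
position: [0.4821, 0.0466, -0.0173]
tcp_rot: [[-1.0, 0.008, 0.015], [0.008, 1.0, -0.001], [-0.015, -0.001, -1.0]]
contact_force: [1.7, -0.2, 13.6]
width: 0.141
```

```bash
python3 - <<'E'
from h import *
go(.605,.010,-.0158,180)
p,d,m=cap('scene','s9')
a=cv2.resize(p[100:300,190:420],None,fx=3,fy=3,interpolation=cv2.INTER_CUBIC); a=np.clip(a.astype(int)*1.6,0,255).astype(np.uint8)
cv2.imwrite('pics/c12.png',cv2.cvtColor(a,cv2.COLOR_RGB2BGR))
E
```

```text
t 16.9 pos [ 0.4821  0.0466 -0.0173] yaw 179.6 q [ -1.   4. 104.  -0.  72. -91.] F [ 1.7 -0.2 13.6] w 13.2
-> shift [-0.616 -0.179  0.001] turn -0.015
```

View pics/c12.png

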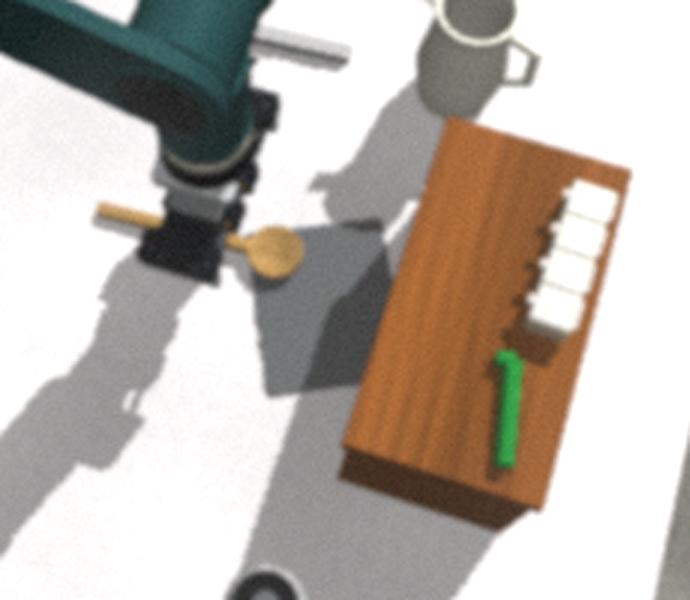

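>>> send_rows(
  moves=[
    [[0.05,0.02,0.004],0],
    [[0.1,0.04,0.004],0],
    [[0.15,0.06,0.004],0],
    [[0.2,0.08,0.004],0],
    [[0.25,0.1,0.004],0],
    [[0.28,0.11,0.004],0],
    [[0.28,0.11,0.004],0],
  ],
)

```text
t: 17.65
position: [0.4282, 0.0692, -0.0174]
tcp_rot: [[-1.0, 0.007, 0.018], [0.007, 1.0, -0.0], [-0.018, -0.0, -1.0]]
contact_force: [3.3, -1.2, 15.7]
width: 0.144
```

```bash
cat >> h.py <<'E'
def sheet(n,f,show=True):
    p,d,m=cap(n,f); P=cloud(m,d); hsv=cv2.cvtColor(p,cv2.COLOR_RGB2HSV)
    u0,v0,u1,v1=(190,60,420,300) if n=='scene' else (140,120,370,310)
    a=cv2.resize(p[v0:v1,u0:u1],None,fx=2.5,fy=2.5,interpolation=cv2.INTER_CUBIC); a=np.clip(a.astype(int)*1.6,0,255).astype(np.uint8)
    cv2.imwrite('pics/'+f+'c.png',cv2.cvtColor(a,cv2.COLOR_RGB2BGR)); return p,d,m,P
E
python3 - <<'E'
from h import *
go(.605,.010,-.0158,180)
sheet('scene','s10')
E
```

```text
t 17.65 pos [ 0.4282  0.0692 -0.0174] yaw 179.6 q [  2.  -3. 110.  -0.  72. -88.] F [ 3.3 -1.2 15.7] w 13.5
-> shift [-0.886 -0.29   0.008] turn -0.015
```

View pics/s10c.png

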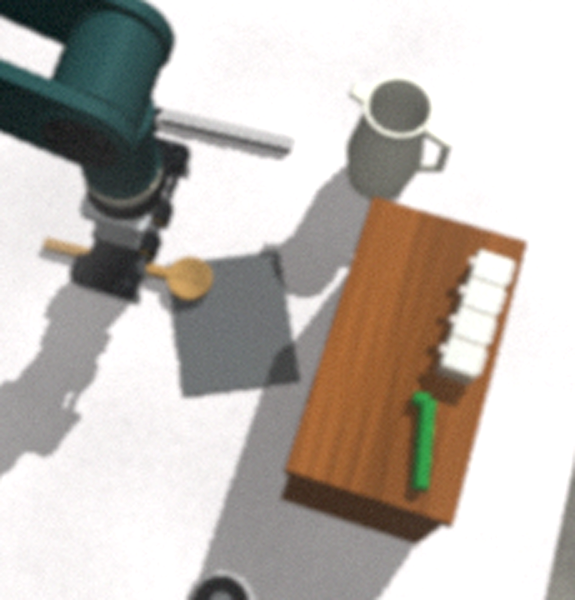

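The sheet now looks wholly in front of the board: far corners at crop (275,255) and (298,380). I'll lift the spoon and park it to the right.

>>> send_rows(
  moves=[
    [[0,0,-0.1],0],
    [[0,0,-0.2],0],
    [[0,-0.3,-0.2],0],
    [[0,-0.6,-0.2],0],
    [[0,-0.85,-0.2],0],
    [[0,-1,-0.2],0],
    [[0,-1,-0.2],0],
    [[0,-1,-0.2],0],
  ],
)

```text
t: 18.5
position: [0.4188, -0.1317, 0.0167]
tcp_rot: [[-1.0, 0.011, 0.001], [0.011, 1.0, 0.0], [-0.001, 0.0, -1.0]]
contact_force: [-0.5, 0.3, -0.9]
width: 0.143
```

>>> send_rows(
  moves=[
    [[0,-0.3,0],0],
    [[0,-0.3,0.1],0],
    [[0,-0.3,0.17],0],
    [[0,-0.3,0.195],0],
    [[0,-0.3,0.195],0],
  ],
)

```text
t: 19.0
position: [0.419, -0.1897, -0.0211]
tcp_rot: [[-1.0, 0.004, 0.0], [0.004, 1.0, -0.001], [-0.0, -0.001, -1.0]]
contact_force: [-2.2, -0.9, 4.8]
width: 0.145
```

```bash
python3 - <<'E'
from h import *
go(.605,.010,-.0195,180)
p,d,m,P=sheet('scene','s11')
v=p.max(2); hs=cv2.cvtColor(p,cv2.COLOR_RGB2HSV)
k=((P[...,2]<.02)&(P[...,0]>.4)&(P[...,0]<.68)&(P[...,1]>-.12)&(P[...,1]<.2)&(v<70)).astype(np.uint8)
k=cv2.morphologyEx(k,cv2.MORPH_OPEN,np.ones((3,3)))
n,l,st,c=cv2.connectedComponentsWithStats(k); print(st)
E
```

```text
t 19.0 pos [ 0.419  -0.1897 -0.0211] yaw 179.7 q [ -31.    1.  106.   -0.   72. -121.] F [-2.2 -0.9  4.8] w 13.6
-> shift [-0.926  1.003 -0.009] turn -0.009
[[     0      0    560    420 234983]
 [   298    161      5     12     45]
 [   295    198     15     16    172]]
```

View pics/s11c.png

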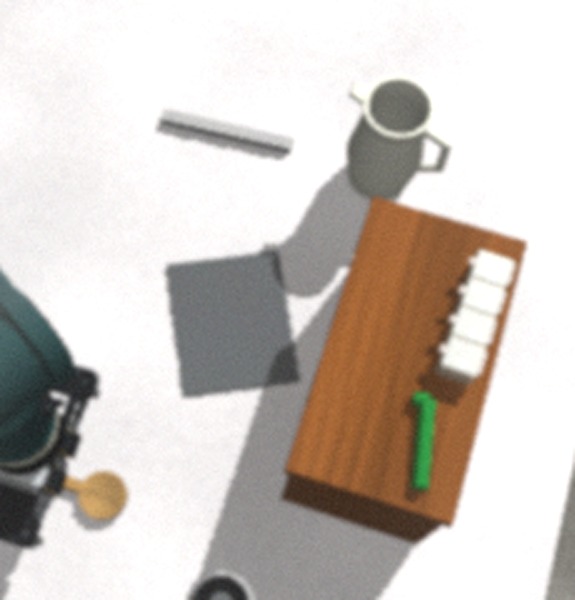

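The sheet is lying free in view with corners at crop (167,267), (277,253), (298,381), (184,396). Releasing the spoon and measuring.

>>> send_rows(
  moves=[
    [[0,0,-0.02],0],
    [[0,0,-0.02],0],
    [[0,0,-0.02],0],
    [[0,0,-0.02],0],
    [[0,0,-0.1],0],
    [[0,0,-0.3],0],
    [[0,0,-0.5],0],
    [[0,0,-0.5],0],
  ],
  claw=60,
)

```text
t: 19.85
position: [0.4221, -0.1928, 0.0838]
tcp_rot: [[-1.0, 0.008, 0.01], [0.008, 1.0, -0.006], [-0.01, -0.006, -1.0]]
contact_force: [-0.2, -1.1, -0.6]
width: 0.637
```

```bash
cat >> h.py <<'E'
def corners(f,uv,sub=True,z=.004):
    p,d,m=load(f); g=cv2.GaussianBlur(cv2.cvtColor(p,cv2.COLOR_RGB2GRAY),(3,3),0)
    q=np.array(uv,np.float32)[:,None]
    r=cv2.cornerSubPix(g,q.copy(),(4,4),(-1,-1),(3,30,.01)) if sub else q
    print('px',r[:,0].round(1).tolist()); W=onplane(m,r[:,0],z)[:,:2]
    print(W.round(4).tolist(),'sides',[round(float(np.linalg.norm(W[i]-W[i-1])),4) for i in range(len(W))]); return W
E
python3 - <<'E'
from h import *
W=corners('s11',np.array([[167,267],[277,253],[298,381],[184,396]])/2.5+[190,60]-.5)
NL,FL,FR,NR=W; print('c',W.mean(0),'yaw',np.degrees(np.arctan2(*(FL-NL+FR-NR)[::-1])))
go(.4,.1,0,180)
E
```

```text
px [[255.6999969482422, 166.10000610351562], [300.29998779296875, 160.6999969482422], [310.1000061035156, 212.0], [262.79998779296875, 218.39999389648438]]
[[0.4512, 0.0786], [0.5677, 0.1346], [0.6383, -0.0057], [0.5203, -0.0635]] sides [0.1581, 0.1292, 0.1571, 0.1314]
c [0.54438054 0.03598346] yaw 25.86816592149103
t 19.85 pos [ 0.4221 -0.1928  0.0838] yaw 179.6 q [ -32.   -4.   99.    0.   84. -121.] F [-0.2 -1.1 -0.6] w 59.9
-> shift [0.126 1.466 0.409] turn -0.015
```

The sheet centre is (0.545, 0.037) at yaw 25.9°, and both far corners are at x ≤ 0.638, in front of the board's 0.652. Next: go above the sheet with the jaws aligned to it, press with both fingertips, then translate and turn it towards the strip.

```bash
python3 - <<'E'
from h import *
go(.546,.038,.03,205.9)
E
```

```text
t 19.85 pos [ 0.4221 -0.1928  0.0838] yaw 179.6 q [ -32.   -4.   99.    0.   84. -121.] F [-0.2 -1.1 -0.6] w 59.9
-> shift [-0.608  1.161  0.269] turn -0.919
```

>>> send_rows(
  moves=[
    [[-0.3,0.9,0],0],
    [[-0.4,0.9,0],0],
    [[-0.6,0.9,0],0],
    [[-0.6,0.9,0],0],
    [[-0.6,0.9,0],0],
    [[-0.6,0.9,0],0],
  ],
)

```text
t: 20.45
position: [0.5405, -0.0092, 0.0762]
tcp_rot: [[-1.0, 0.004, -0.002], [0.004, 1.0, 0.001], [0.002, 0.001, -1.0]]
contact_force: [0.2, -0.0, 0.2]
width: 0.638
```

```bash
python3 - <<'E'
from h import *
go(.546,.038,-.013,205.9)
E
```

```text
t 20.45 pos [ 0.5405 -0.0092  0.0762] yaw 179.8 q [ -7.   6.  89.   0.  85. -97.] F [ 0.2 -0.   0.2] w 60.0
-> shift [-0.027  0.236  0.446] turn -0.912
```

>>> send_rows(
  moves=[
    [[-0.027,0.236,0.1],-0.3],
    [[-0.027,0.236,0.25],-0.6],
    [[-0.027,0.236,0.35],-0.91],
    [[-0.027,0.236,0.42],-0.91],
    [[-0.027,0.236,0.44],-0.91],
    [[-0.027,0.236,0.44],-0.91],
  ],
)

```text
t: 21.05
position: [0.545, 0.0349, -0.0107]
tcp_rot: [[-0.903, -0.43, -0.001], [-0.43, 0.903, -0.0], [0.001, 0.0, -1.0]]
contact_force: [0.0, -0.6, -0.7]
width: 0.635
```

```bash
python3 - <<'E'
from h import *
go(.546,.038,-.019,205.9)
E
```

```text
t 21.05 pos [ 0.545   0.0349 -0.0107] yaw -154.6 q [  -2.   11.   94.   -0.   75. -118.] F [ 0.  -0.6 -0.7] w 59.7
-> shift [-0.011  0.012  0.041] turn -0.016
```

>>> send_rows(
  moves=[
    [[0,0,0.03],0],
    [[0,0,0.04],0],
    [[0,0,0.047],0],
    [[0,0,0.052],0],
    [[0,0,0.052],0],
  ],
)

```text
t: 21.55
position: [0.546, 0.0354, -0.0191]
tcp_rot: [[-0.902, -0.432, 0.001], [-0.432, 0.902, -0.0], [-0.001, -0.001, -1.0]]
contact_force: [-2.0, -0.0, 4.8]
width: 0.638
```

>>> send_rows(
  moves=[
    [[0,0,0.008],0],
    [[0.004,0.05,0.008],0.05],
    [[0.008,0.1,0.008],0.1],
    [[0.012,0.15,0.008],0.15],
    [[0.016,0.2,0.008],0.2],
    [[0.02,0.25,0.008],0.25],
    [[0.023,0.3,0.008],0.3],
    [[0.027,0.35,0.008],0.35],
    [[0.031,0.4,0.008],0.4],
    [[0.031,0.4,0.008],0.4],
  ],
)

```text
t: 22.55
position: [0.508, 0.106, -0.0192]
tcp_rot: [[-0.97, -0.245, 0.007], [-0.245, 0.97, 0.001], [-0.007, -0.001, -1.0]]
contact_force: [1.0, 1.0, 8.1]
width: 0.639
```

```bash
python3 - <<'E'
from h import *
go(.471,.168,-.019,183.8)
sheet('scene','s12')
E
```

```text
t 22.55 pos [ 0.508   0.106  -0.0192] yaw -165.8 q [  6.   8.  99.   0.  73. -99.] F [1.  1.  8.1] w 60.0
-> shift [ 0.104  0.346 -0.002] turn 0.362
```

View pics/s12c.png

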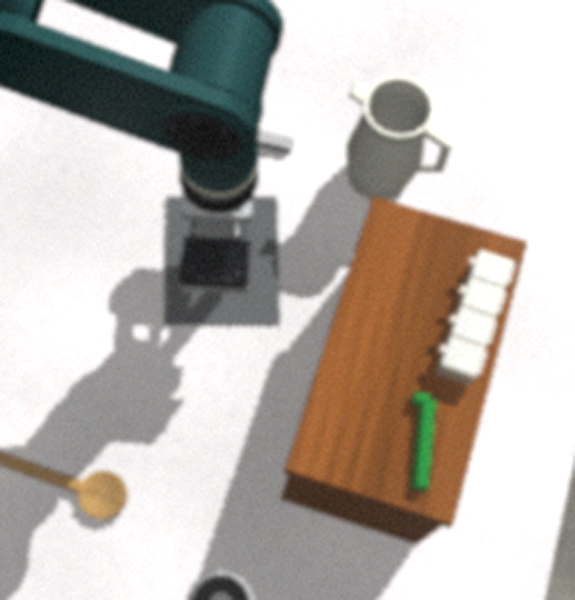

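The sheet follows, with corners now at about crop (167,198), (277,198), (279,322), (166,324). Continuing to just short of the strip.

>>> send_rows(
  moves=[
    [[0.013,0.043,0.003],0.045],
    [[0.026,0.086,0.003],0.09],
    [[0.039,0.13,0.003],0.135],
    [[0.052,0.173,0.003],0.18],
    [[0.065,0.216,0.003],0.225],
    [[0.078,0.26,0.003],0.27],
    [[0.091,0.303,0.003],0.315],
    [[0.104,0.346,0.003],0.36],
    [[0.104,0.346,0.003],0.36],
  ],
)

```text
t: 23.5
position: [0.4717, 0.168, -0.0192]
tcp_rot: [[-0.998, -0.067, 0.008], [-0.067, 0.998, 0.001], [-0.009, 0.001, -1.0]]
contact_force: [-0.1, -0.2, 10.3]
width: 0.638
```

```bash
python3 - <<'E'
from h import *
go(.471,.180,-.019,183.8)
sheet('scene','s13'); sheet('top','t13')
E
```

```text
t 23.5 pos [ 0.4717  0.168  -0.0192] yaw -176.2 q [ 13.   6. 101.  -0.  72. -81.] F [-0.1 -0.2 10.3] w 60.0
-> shift [-0.     0.06  -0.001] turn 0.002
```

View pics/s13c.png

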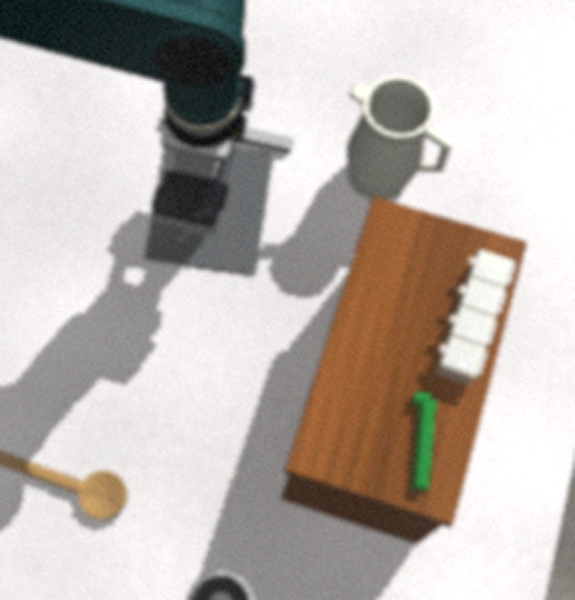

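View pics/t13c.png

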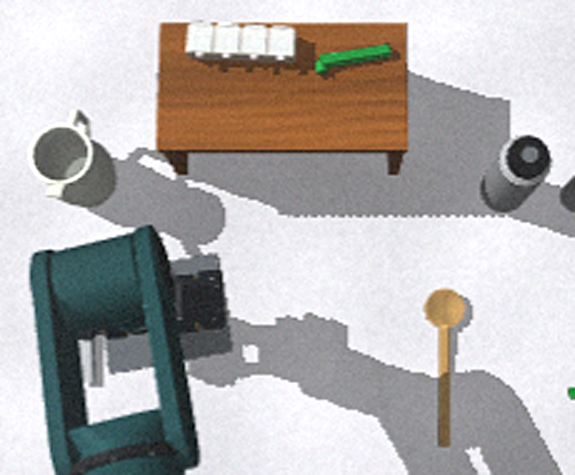

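```bash
python3 - <<'E'
from h import *
W=corners('s13',np.array([[147,260],[253,274],[272,150]])/2.5+[190,60]-.5)
NR,FR,FL=W; v=FR-NR; w=FL-FR; print('yaw',np.degrees(np.arctan2(v[1],v[0])),np.degrees(np.arctan2(-w[0],w[1])),'c',(NR+FL)/2)
W=corners('t13',np.array([[109,372],[232,349],[219,256]])/2.5+[140,120]-.5)
NL,NR,FR=W; v=FR-NR; w=NL-NR; print('yaw',np.degrees(np.arctan2(v[1],v[0])),np.degrees(np.arctan2(-w[0],w[1])),'c',(NL+FR)/2)
E
```

```text
px [[247.3000030517578, 166.1999969482422], [290.8999938964844, 170.1999969482422], [298.29998779296875, 119.5]]
[[0.4283, 0.071], [0.5508, 0.0977], [0.5228, 0.2619]] sides [0.213, 0.1253, 0.1666]
yaw 12.320276970693422 9.653549257638913 c [0.47559834 0.16643905]
px [[181.5, 267.6000061035156], [235.60000610351562, 258.70001220703125], [227.10000610351562, 221.89999389648438]]
[[0.4048, 0.245], [0.4308, 0.0725], [0.5506, 0.1005]] sides [0.2053, 0.1744, 0.1231]
yaw 13.143292083800496 8.581808127549067 c [0.47771019 0.17272706]
```

Yaw is still about 10–12° against the strip's 3.8°, because it slipped a little in rotation. I'll turn a bit more, then push onto the strip.

>>> send_rows(
  moves=[
    [[0,0,0.006],0.06],
    [[0,0,0.006],0.12],
    [[0,0,0.006],0.18],
    [[0,0,0.006],0.24],
    [[0,0,0.006],0.28],
    [[0,0.02,0.006],0.28],
    [[0,0.04,0.006],0.28],
    [[0,0.06,0.006],0.28],
    [[0,0.06,0.006],0.28],
  ],
)

```text
t: 24.5
position: [0.4724, 0.1768, -0.0192]
tcp_rot: [[-0.997, 0.073, 0.011], [0.073, 0.997, -0.004], [-0.011, -0.004, -1.0]]
contact_force: [1.6, -8.7, 15.6]
width: 0.635
```

```bash
python3 - <<'E'
from h import *
go(.471,.180,-.019,183.8)
sheet('scene','s14'); sheet('top','t14')
E
```

```text
t 24.5 pos [ 0.4724  0.1768 -0.0192] yaw 175.8 q [ 14.   6. 101.  -0.  72. -71.] F [ 1.6 -8.7 15.6] w 59.7
-> shift [ 0.008  0.016 -0.001] turn -0.278
```

View pics/s14c.png

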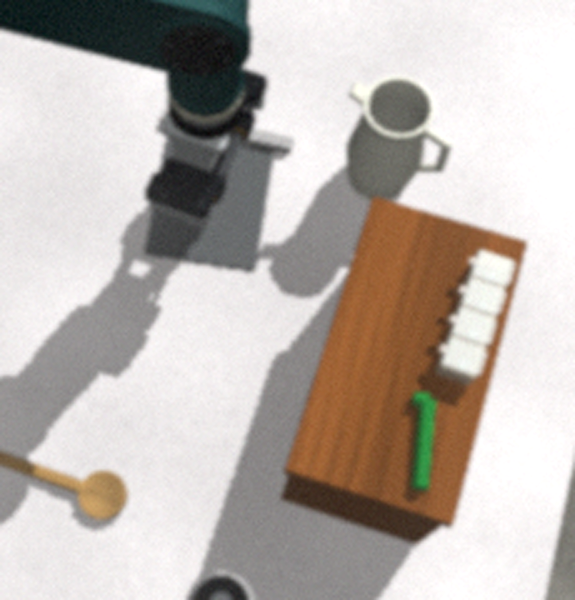

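View pics/t14c.png

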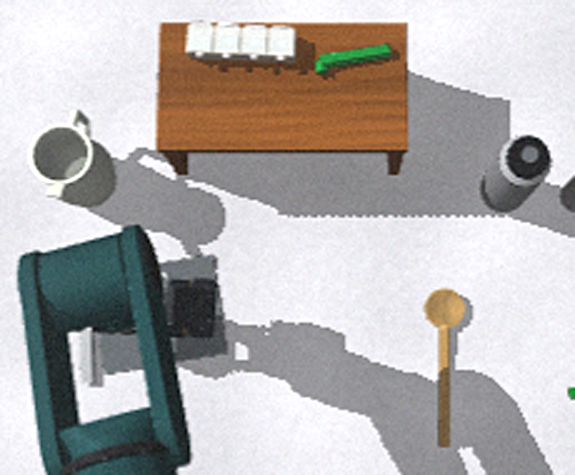

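>>> send_rows(
  moves=[
    [[0,0,-0.2],-0.28],
    [[0.2,-0.3,-0.4],-0.28],
    [[0.5,-0.6,-0.4],-0.28],
    [[0.6,-0.9,-0.4],-0.28],
    [[0.6,-1,-0.4],-0.28],
    [[0.6,-1,-0.4],-0.28],
  ],
)

```text
t: 25.2
position: [0.3322, -0.0131, 0.0565]
tcp_rot: [[-0.998, -0.068, 0.002], [-0.068, 0.998, -0.001], [-0.002, -0.001, -1.0]]
contact_force: [0.8, -0.6, 0.3]
width: 0.636
```

```bash
python3 - <<'E'
from h import *
go(.471,.180,-.019,183.8)
sheet('scene','s15'); sheet('top','t15')
E
```

```text
t 25.2 pos [ 0.3322 -0.0131  0.0565] yaw -176.1 q [ -12.  -21.  116.   -0.   85. -106.] F [ 0.8 -0.6  0.3] w 59.8
-> shift [-0.757  0.916  0.378] turn 0.003
```

View pics/s15c.png

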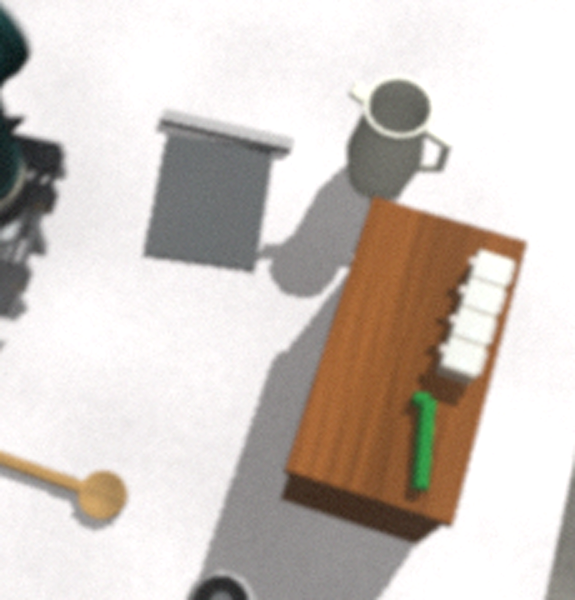

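View pics/t15c.png

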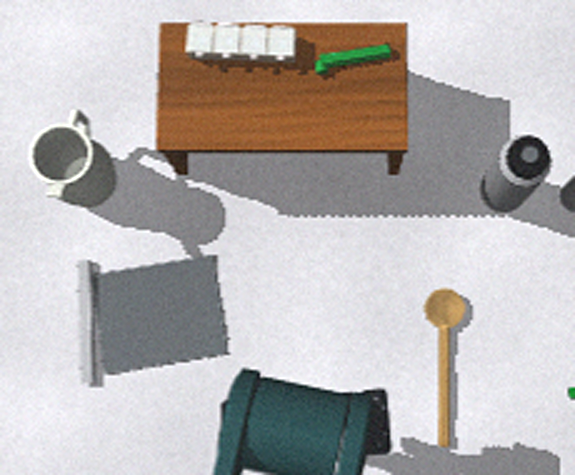

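```bash
python3 - <<'E'
from h import *
for f,off,quad in(('s15',[190,60],[[147,256],[252,271]]),('t15',[140,120],[[229,353],[217,256]])):
    W=corners(f,np.array(quad)/2.5+off-.5); NR,FR=W; v=FR-NR; a=np.arctan2(v[1],v[0]); 
    c=(NR+FR)/2+.08*np.array([-np.sin(a),np.cos(a)]); print(f,'yaw',np.degrees(a),'centre',c)
    p,d,m=load(f); P=cloud(m,d); 
    k=(P[...,0]>.36)&(P[...,0]<.57)&(P[...,1]>.24)&(P[...,1]<.30)&(P[...,2]>.0095)&(P[...,2]<.02); q=P[k][:,:2].astype(np.float32); 
    l=cv2.fitLine(q,cv2.DIST_L2,0,.001,.001).ravel(); l[:2]*=np.sign(l[0]); th=np.arctan2(l[1],l[0]); s=(q-l[2:])@l[:2]; o=l[2:]+l[:2]*(s.min()+s.max())/2
    R=np.array([[np.cos(th),np.sin(th)],[-np.sin(th),np.cos(th)]]); print('strip',np.degrees(th),o,'sheet in strip',R@(c-o),'dyaw',np.degrees(a-th))
    # sheet interior PCA/rect from colour
    v=p.max(2).astype(int); kk=((P[...,2]<.009)&(P[...,0]>.36)&(P[...,0]<.6)&(P[...,1]>.05)&(P[...,1]<.27)&(v<100)).astype(np.uint8)
    kk=cv2.morphologyEx(kk,cv2.MORPH_OPEN,np.ones((5,5))); n,lb,st,cc=cv2.connectedComponentsWithStats(kk); i=1+np.argmax(st[1:,4]); 
    q=P[lb==i][:,:2]; print('rect',cv2.minAreaRect((q*1000).astype(np.float32)))
E
```

```text
px [[246.89999389648438, 161.89999389648438], [290.5, 168.8000030517578]]
[[0.4228, 0.0834], [0.5484, 0.1015]] sides [0.127, 0.127]
s15 yaw 8.20154332716027 centre [0.47416881 0.17160454]
strip 3.4683053 [0.4627292  0.26732838] sheet in strip [ 0.00562772 -0.09624057] dyaw 4.7332377265380865
rect ((471.6656494140625, 181.06402587890625), (129.1879425048828, 176.20333862304688), 9.189821243286133)
px [[231.0, 261.3999938964844], [225.5, 220.6999969482422]]
[[0.4225, 0.087], [0.5545, 0.1059]] sides [0.1334, 0.1334]
t15 yaw 8.117366344939885 centre [0.47721286 0.17563767]
strip 4.492559 [0.4662379 0.269872 ] sheet in strip [ 0.0035599  -0.09480447] dyaw 3.6248072839298824
rect ((475.9599304199219, 181.74676513671875), (133.47727966308594, 176.8784637451172), 9.362823486328125)
```

In strip coordinates the sheet is at (0.005, -0.0955), with a yaw error of about 4°. That's inside the limits but only just. I'll press on its near part, push 12 mm more towards the strip and square it up.

```bash
python3 - <<'E'
from h import *
go(.437,.167,-.016,188)
E
```

```text
t 25.3 pos [ 0.332  -0.0151  0.0566] yaw -176.6 q [ -12.  -21.  116.   -0.   85. -106.] F [ 0.   0.1 -0.2] w 60.1
-> shift [-0.577  0.879  0.362] turn -0.161
```

>>> send_rows(
  moves=[
    [[-0.2,0.3,0],-0.16],
    [[-0.4,0.6,0],-0.16],
    [[-0.577,0.88,0.05],-0.16],
    [[-0.577,0.88,0.2],-0.16],
    [[-0.577,0.88,0.32],-0.16],
    [[-0.577,0.88,0.355],-0.16],
    [[-0.577,0.88,0.355],-0.16],
  ],
)

```text
t: 26.0
position: [0.4351, 0.1721, -0.0164]
tcp_rot: [[-0.989, -0.148, -0.004], [-0.148, 0.989, -0.001], [0.004, -0.0, -1.0]]
contact_force: [0.5, 0.6, -0.3]
width: 0.637
```

```bash
python3 - <<'E'
from h import *
go(.437,.167,-.019,188)
E
```

```text
t 26.0 pos [ 0.4351  0.1721 -0.0164] yaw -171.5 q [ 15.   2. 105.   0.  73. -84.] F [ 0.5  0.6 -0.3] w 59.9
-> shift [-0.006 -0.027  0.013] turn 0.019
```

>>> send_rows(
  moves=[
    [[0,0,0.013],0],
    [[0,0,0.023],0],
    [[0,0,0.03],0],
    [[0,0,0.03],0],
    [[0,0.015,0.03],0.03],
    [[0,0.03,0.03],0.07],
    [[0,0.045,0.03],0.1],
    [[0,0.06,0.03],0.14],
    [[0,0.07,0.03],0.17],
    [[0,0.07,0.03],0.17],
  ],
)

```text
t: 27.0
position: [0.436, 0.1843, -0.0191]
tcp_rot: [[-0.998, -0.061, 0.004], [-0.061, 0.998, -0.002], [-0.004, -0.002, -1.0]]
contact_force: [-0.8, -3.4, 5.9]
width: 0.635
```

>>> send_rows(
  moves=[
    [[0,0,-0.2],0],
    [[0.2,-0.3,-0.4],0],
    [[0.4,-0.6,-0.4],0],
    [[0.4,-0.9,-0.4],0],
    [[0.4,-1,-0.4],0],
    [[0.4,-1,-0.4],0],
  ],
)

```text
t: 27.6
position: [0.3665, -0.0219, 0.0599]
tcp_rot: [[-0.998, -0.059, 0.003], [-0.059, 0.998, -0.001], [-0.003, -0.001, -1.0]]
contact_force: [0.5, 0.4, 0.1]
width: 0.639
```

```bash
python3 - <<'E'
from h import *
go(.437,.167,-.019,188)
sheet('scene','s16'); sheet('top','t16')
E
```

```text
t 27.6 pos [ 0.3665 -0.0219  0.0599] yaw -176.6 q [ -12.  -16.  112.   -0.   84. -106.] F [0.5 0.4 0.1] w 60.0
-> shift [-0.406  0.923  0.394] turn -0.162
```

View pics/s16c.png

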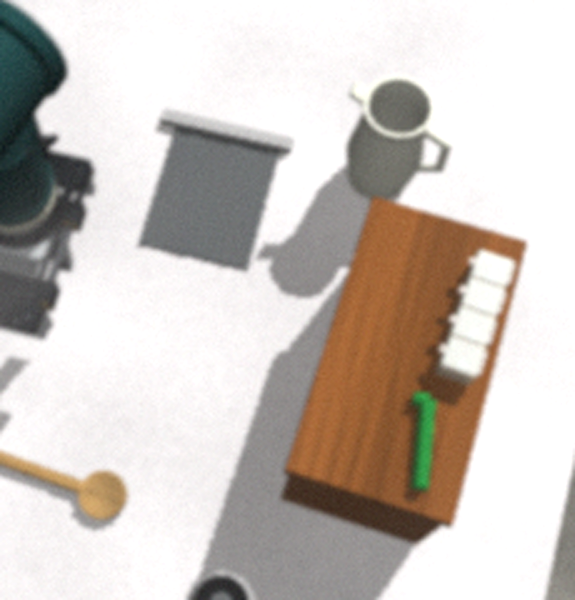

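View pics/t16c.png

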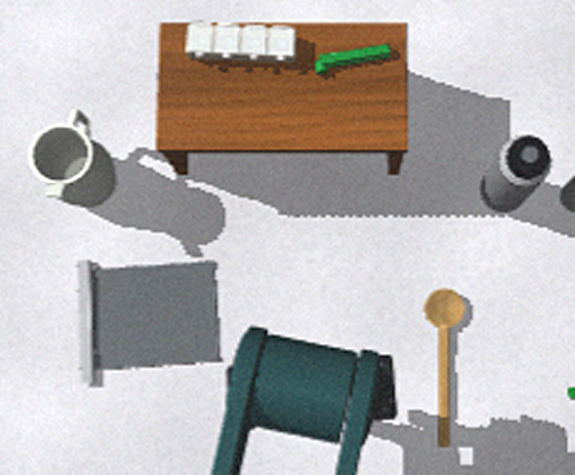

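```bash
cat >> h.py <<'E'
def pose(f,off,quad):
    W=corners(f,np.array(quad)/2.5+off-.5); NR,FR=W; v=FR-NR; a=np.arctan2(v[1],v[0]); 
    c=(NR+FR)/2+.08*np.array([-np.sin(a),np.cos(a)]); print(f,'yaw',np.degrees(a),'centre',c)
    p,d,m=load(f); P=cloud(m,d); 
    k=(P[...,0]>.36)&(P[...,0]<.57)&(P[...,1]>.24)&(P[...,1]<.30)&(P[...,2]>.0095)&(P[...,2]<.02); q=P[k][:,:2].astype(np.float32); 
    l=cv2.fitLine(q,cv2.DIST_L2,0,.001,.001).ravel(); l[:2]*=np.sign(l[0]); th=np.arctan2(l[1],l[0]); s=(q-l[2:])@l[:2]; o=l[2:]+l[:2]*(s.min()+s.max())/2
    R=np.array([[np.cos(th),np.sin(th)],[-np.sin(th),np.cos(th)]]); print('strip',np.degrees(th),o,'sheet in strip',R@(c-o),'dyaw',np.degrees(a-th))
E
python3 - <<'E'
from h import *
pose('s16',[190,60],[[140,246],[247,269]]); pose('t16',[140,120],[[221,360],[217,262]])
for f in('s16','t16'):
    p,d,m=load(f); P=cloud(m,d)
    k=(P[...,0]>.25)&(P[...,0]<.56)&(P[...,1]>-.25)&(P[...,1]<-.13)&(P[...,2]<.025)&(P[...,2]>.008)
    q=P[k][:,:2].astype(np.float32); h=q[q[:,0]<.43]; l=cv2.fitLine(h,cv2.DIST_L2,0,.001,.001).ravel(); l[:2]*=np.sign(l[0])
    s=(q-l[2:])@l[:2]; print('spoon',np.degrees(np.arctan2(l[1],l[0])),'end',l[2:]+l[:2]*s.min(),'bowl',l[2:]+l[:2]*s.max(),s.max()-s.min())
E
```

```text
px [[244.6999969482422, 157.89999389648438], [288.0, 168.0]]
[[0.4127, 0.0934], [0.5409, 0.1017]] sides [0.1285, 0.1285]
s16 yaw 3.724527700685644 centre [0.47160694 0.17736189]
strip 3.6930268 [0.46359897 0.26769775] sheet in strip [ 0.00217273 -0.09066408] dyaw 0.03150076552040193
px [[230.60000610351562, 266.29998779296875], [226.6999969482422, 224.5]]
[[0.4067, 0.0883], [0.5422, 0.1017]] sides [0.1362, 0.1362]
t16 yaw 5.647941807708569 centre [0.46658747 0.17457022]
strip 4.561674 [0.46634367 0.2697583 ] sheet in strip [-0.00732749 -0.09490596] dyaw 1.0862672087135605
spoon -2.1075232 end [ 0.30024993 -0.18712653] bowl [ 0.49862772 -0.1944268 ] 0.19851208
spoon -1.3435806 end [ 0.30332607 -0.1853234 ] bowl [ 0.5022526  -0.18998906] 0.1989812
```

The sheet is now parallel (0–1°), centred within ~5 mm along the strip and 0–5 mm from touching, and the gripper felt the strip push back. Next, the spoon. Layout: spoon along x at sheet y = +38 mm with its balance point over the sheet's centre line, and the bottle at sheet y = -36 mm.

```bash
python3 - <<'E'
from h import *
go(.4217,-.1898,.03,178.3)
E
```

```text
t 27.7 pos [ 0.367  -0.0217  0.0597] yaw -176.8 q [ -12.  -16.  112.   -0.   84. -105.] F [-0.5  0.4 -0.2] w 59.7
-> shift [-0.226 -0.854  0.15 ] turn 0.17
```

>>> send_rows(
  moves=[
    [[-0.22,-0.85,0],0.17],
    [[-0.22,-0.85,0],0.17],
    [[-0.22,-0.85,0.1],0.17],
    [[-0.22,-0.85,0.15],0.17],
    [[-0.22,-0.85,0.15],0.17],
    [[-0.22,-0.85,0.15],0.17],
  ],
  claw=32,
)

```text
t: 28.3
position: [0.4213, -0.1847, 0.0283]
tcp_rot: [[-1.0, 0.023, -0.001], [0.023, 1.0, 0.002], [0.001, 0.002, -1.0]]
contact_force: [-0.3, 0.2, -0.3]
width: 0.338
```

```bash
python3 - <<'E'
from h import *
go(.4217,-.1898,-.0205,178.3)
E
```

```text
t 28.3 pos [ 0.4213 -0.1847  0.0283] yaw 178.7 q [ -31.   -2.  103.    0.   79. -119.] F [-0.3  0.2 -0.3] w 31.8
-> shift [-0.003 -0.026  0.244] turn 0.013
```

>>> send_rows(
  moves=[
    [[0,-0.02,0.05],0.01],
    [[0,-0.02,0.15],0.01],
    [[0,-0.02,0.22],0.01],
    [[0,-0.02,0.242],0.01],
    [[0,-0.02,0.242],0.01],
  ],
)

```text
t: 28.8
position: [0.421, -0.1888, -0.0199]
tcp_rot: [[-1.0, 0.026, -0.001], [0.026, 1.0, 0.001], [0.001, 0.001, -1.0]]
contact_force: [0.3, -0.2, -0.5]
width: 0.339
```

>>> send_rows(
  moves=[
    [[0,0,0],0],
    [[0,0,0],0],
    [[0,0,0],0],
    [[0,0,0],0],
    [[0,0,0],0],
  ],
  claw=0,
  newtons=30,
)

```text
t: 29.3
position: [0.4221, -0.1902, -0.0186]
tcp_rot: [[-1.0, 0.028, 0.002], [0.028, 1.0, -0.0], [-0.002, -0.0, -1.0]]
contact_force: [-1.4, 0.8, 5.0]
width: 0.145
```

```bash
python3 - <<'E'
from h import *
go(.4703,.2155,.03,183.7)
E
```

```text
t 29.3 pos [ 0.4221 -0.1902 -0.0186] yaw 178.4 q [ -31.    2.  106.    0.   72. -120.] F [-1.4  0.8  5. ] w 13.6
-> shift [-0.184  2.035 -0.243] turn -0.185
```

>>> send_rows(
  moves=[
    [[0,0,-0.2],0],
    [[0,0,-0.25],0],
    [[0,0.3,-0.25],0],
    [[0,0.6,-0.25],0],
    [[0,0.9,-0.25],0],
    [[0,1,-0.25],0],
  ],
)

```text
t: 29.9
position: [0.4267, 0.0113, 0.03]
tcp_rot: [[-1.0, 0.029, 0.001], [0.029, 1.0, -0.0], [-0.001, -0.0, -1.0]]
contact_force: [0.4, -0.2, -0.2]
width: 0.146
```

>>> send_rows(
  moves=[
    [[-0.1,0.3,0],-0.18],
    [[-0.15,0.6,0],-0.18],
    [[-0.18,0.8,0],-0.18],
    [[-0.18,0.9,0],-0.18],
    [[-0.18,0.9,0],-0.18],
    [[-0.18,0.9,0],-0.18],
  ],
)

```text
t: 30.5
position: [0.4675, 0.1889, 0.0296]
tcp_rot: [[-0.998, -0.064, -0.001], [-0.064, 0.998, -0.001], [0.001, -0.001, -1.0]]
contact_force: [-0.6, -0.7, 0.2]
width: 0.144
```

```bash
python3 - <<'E'
from h import *
go(.4703,.2155,.03,183.7)
E
```

```text
t 30.5 pos [0.4675 0.1889 0.0296] yaw -176.3 q [ 16.   4.  97.  -0.  79. -78.] F [-0.6 -0.7  0.2] w 13.5
-> shift [-0.023  0.132 -0.002] turn -0.001
```

Held. I'll move the last 26 mm sideways and lower to just above contact on the sheet.

>>> send_rows(
  moves=[
    [[-0.02,0.07,0],0],
    [[-0.02,0.13,0],0],
    [[-0.02,0.13,0.1],0],
    [[-0.02,0.13,0.18],0],
    [[-0.02,0.13,0.21],0],
    [[-0.02,0.13,0.22],0],
    [[-0.02,0.13,0.22],0],
  ],
)

```text
t: 31.2
position: [0.4706, 0.215, -0.0133]
tcp_rot: [[-0.998, -0.062, 0.0], [-0.062, 0.998, 0.0], [-0.0, 0.0, -1.0]]
contact_force: [-0.7, -0.3, -0.8]
width: 0.143
```

```bash
python3 - <<'E'
from h import *
go(.4703,.2155,.03,183.7)
sheet('scene','s17')
E
```

```text
t 31.2 pos [ 0.4706  0.215  -0.0133] yaw -176.5 q [ 18.   8.  98.   0.  74. -75.] F [-0.7 -0.3 -0.8] w 13.4
-> shift [ 0.001  0.003 -0.216] turn -0.006
```

View pics/s17c.png

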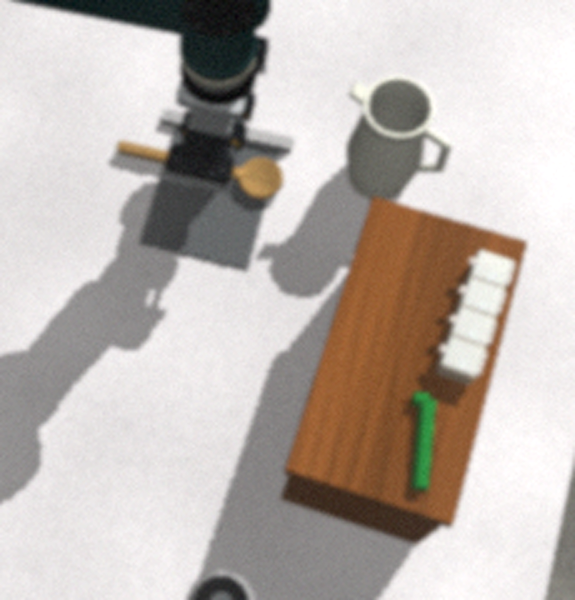

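>>> send_rows(
  moves=[
    [[0,0,0.006],0],
    [[0,0,0.009],0],
    [[0,0,0.009],0],
  ],
)

```text
t: 31.55
position: [0.471, 0.2152, -0.0145]
tcp_rot: [[-0.998, -0.062, 0.001], [-0.062, 0.998, 0.0], [-0.002, 0.0, -1.0]]
contact_force: [-0.2, 0.0, 0.9]
width: 0.143
```

>>> send_rows(
  moves=[
    [[0,0,0],0],
    [[0,0,0],0],
    [[0,0,0],0],
    [[0,0,0],0],
  ],
  claw=30,
)

```text
t: 31.95
position: [0.4702, 0.215, -0.0154]
tcp_rot: [[-0.998, -0.062, -0.0], [-0.062, 0.998, -0.0], [0.0, -0.0, -1.0]]
contact_force: [-0.1, 0.1, 0.8]
width: 0.317
```

>>> send_rows(
  moves=[
    [[0,0,-0.15],0],
    [[0,0,-0.3],0],
    [[0.1,-0.3,-0.6],0],
    [[0.2,-0.6,-0.9],0],
    [[0.2,-0.9,-1],0],
    [[0.2,-1,-1],0],
    [[0.2,-1,-1],0],
  ],
)

```text
t: 32.65
position: [0.4425, 0.0119, 0.1859]
tcp_rot: [[-0.998, -0.063, 0.002], [-0.063, 0.998, -0.0], [-0.002, -0.0, -1.0]]
contact_force: [0.9, -0.5, -0.7]
width: 0.322
```

```bash
python3 - <<'E'
from h import *
go(.4703,.2155,.03,183.7)
sheet('scene','s18');p,d,m,P=sheet('top','t18')
for f in('s18','t18'):
    p,d,m=load(f); P=cloud(m,d)
    h=cv2.cvtColor(p,cv2.COLOR_RGB2HSV); k=(P[...,0]>.3)&(P[...,0]<.6)&(P[...,1]>.1)&(P[...,1]<.26)&(h[...,0]>8)&(h[...,0]<28)&(h[...,1]>70)&(P[...,2]<.04)
    print(f,k.sum(),[ (x,np.median(P[k&(abs(P[...,0]-x)<.012)],0).round(4).tolist()) for x in(.37,.40,.45,.5,.53)])
E
```

```text
t 32.65 pos [0.4425 0.0119 0.1859] yaw -176.4 q [ -6.  -9.  92.   0.  97. -99.] F [ 0.9 -0.5 -0.7] w 30.3
-> shift [-0.202  1.007  0.78 ] turn -0.003
s18 416 [(0.37, [nan, nan, nan]), (0.4, [0.4058, 0.2069, 0.015]), (0.45, [0.4498, 0.2098, 0.0143]), (0.5, [0.504, 0.2145, 0.0137]), (0.53, [0.5285, 0.2171, 0.0124])]
t18 409 [(0.37, [0.3698, 0.207, 0.0134]), (0.4, [0.3996, 0.2092, 0.0142]), (0.45, [0.4502, 0.2136, 0.0136]), (0.5, [0.5048, 0.2156, 0.0133]), (0.53, [0.5287, 0.2194, 0.0104])]
  return _methods._mean(a, axis=axis, dtype=dtype,
  ret = um.true_divide(
```

View pics/s18c.png

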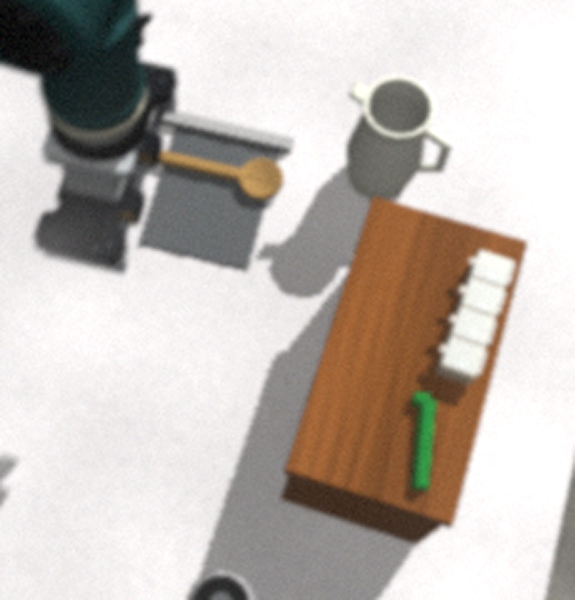

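```bash
python3 - <<'E' 2>/dev/null
from h import *
def prof(f,a,b,box):
    p,d,m=load(f); P=cloud(m,d); h=cv2.cvtColor(p,cv2.COLOR_RGB2HSV)
    k=(P[...,0]>box[0])&(P[...,0]<box[1])&(P[...,1]>box[2])&(P[...,1]<box[3])&(h[...,0]>8)&(h[...,0]<28)&(h[...,1]>70)&(P[...,2]<.04)
    k=cv2.erode(k.astype(np.uint8),np.ones((3,3)))>0; q=P[k]; c=np.polyfit(q[:,0],q[:,2],1); print(f,len(q),'slope deg',np.degrees(c[0]).round(2),'ht mid',np.polyval(c,q[:,0].mean()).round(4),'sheet near',np.nan)
prof('scene0',0,0,(.33,.56,-.32,-.22)); prof('top0',0,0,(.33,.56,-.32,-.22)); prof('s16',0,0,(.28,.52,-.25,-.13)); prof('t16',0,0,(.28,.52,-.25,-.13))
for f in('s18','t18'): prof(f,0,0,(.36,.56,.15,.26))
E
```

```text
scene0 366 slope deg -1.42 ht mid 0.0099 sheet near nan
top0 212 slope deg -1.59 ht mid 0.0086 sheet near nan
s16 309 slope deg -1.66 ht mid 0.0096 sheet near nan
t16 231 slope deg -1.36 ht mid 0.0087 sheet near nan
s18 273 slope deg -1.46 ht mid 0.013 sheet near nan
t18 227 slope deg -2.0 ht mid 0.0122 sheet near nan
```

Height profile: the spoon reads the same slope as when it lay on the ledge and sits about 3.5 mm higher, so it lies level on the sheet. In s18c it runs (160,155)→(280,178) with the bowl overhanging the far edge slightly, as planned. Now the bottle.

```bash
python3 - <<'E'
from h import *
go(.632,-.2755,.186,180)
E
```

```text
t 32.75 pos [0.4445 0.0086 0.1884] yaw -176.9 q [ -6.  -9.  91.  -0.  97. -99.] F [0.8 0.9 1. ] w 30.1
-> shift [-0.858 -1.469  0.023] turn 0.109
```

>>> send_rows(
  moves=[
    [[0,-0.9,0],0.1],
    [[0,-0.9,0],0.1],
    [[0,-0.9,0],0.1],
    [[0,-0.9,0],0.1],
    [[0,-0.9,0],0.1],
  ],
  claw=94,
)

```text
t: 33.25
position: [0.4539, -0.1687, 0.1831]
tcp_rot: [[-1.0, -0.008, -0.002], [-0.008, 1.0, 0.0], [0.002, 0.0, -1.0]]
contact_force: [-0.3, 0.6, -0.7]
width: 0.707
```

>>> send_rows(
  moves=[
    [[-0.3,-0.55,0],0],
    [[-0.6,-0.55,0],0],
    [[-0.86,-0.55,0],0],
    [[-0.86,-0.55,0],0],
    [[-0.86,-0.55,0],0],
    [[-0.86,-0.55,0],0],
  ],
)

```text
t: 33.85
position: [0.6291, -0.2722, 0.181]
tcp_rot: [[-1.0, -0.015, -0.004], [-0.015, 1.0, 0.003], [0.004, 0.003, -1.0]]
contact_force: [-0.5, -0.4, 0.5]
width: 0.998
```

```bash
python3 - <<'E'
from h import *
go(.632,-.2755,.083,180)
p,d,m=cap('wrist','w5')
E
```

```text
t 33.85 pos [ 0.6291 -0.2722  0.181 ] yaw -179.2 q [ -28.   23.   57.    0.  100. -119.] F [-0.5 -0.4  0.5] w 93.8
-> shift [-0.016 -0.018  0.49 ] turn 0.029
```

View pics/w5.png

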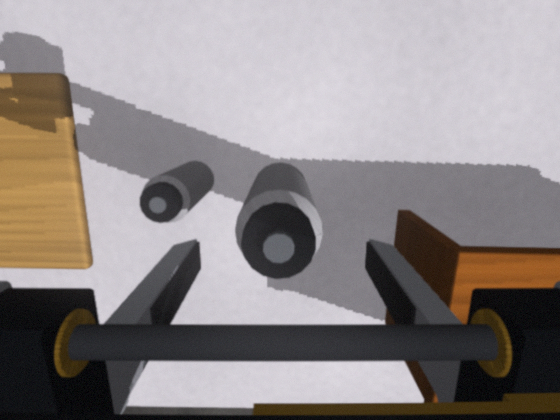

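The wrist picture shows the larger bottle's cap at (279,240), centred between the tips. The small decoy is at (165,200). I'll check the cap's position, then descend.

```bash
python3 - <<'E'
from h import *
p,d,m=load('w5'); P=cloud(m,d)
k=(P[...,2]>.176)&(P[...,2]<.195)&(abs(P[...,0]-.63)<.05)&(abs(P[...,1]+.275)<.035); k[:, :220]=0;k[:,340:]=0
q=P[k]; print(k.sum(), cv2.minEnclosingCircle((q[:,:2]*1000).astype(np.float32)),q[:,2].max())
go(.632,-.2755,.083,180)
E
```

```text
4222 ((630.8807373046875, -274.02911376953125), 24.109954833984375) 0.19063728011525077
t 33.9 pos [ 0.628  -0.2722  0.1825] yaw -179.2 q [ -28.   23.   57.    0.  100. -119.] F [-0.7 -0.8 -0.6] w 94.1
-> shift [-0.021 -0.018  0.498] turn 0.029
```

>>> send_rows(
  moves=[
    [[-0.013,-0.01,0.1],0],
    [[-0.013,-0.01,0.25],0],
    [[-0.013,-0.01,0.4],0],
    [[-0.013,-0.01,0.49],0],
    [[-0.013,-0.01,0.49],0],
  ],
)

```text
t: 34.4
position: [0.6271, -0.2736, 0.0835]
tcp_rot: [[-1.0, -0.013, -0.006], [-0.013, 1.0, 0.004], [0.006, 0.004, -1.0]]
contact_force: [-0.5, -0.0, 0.3]
width: 1.004
```

>>> send_rows(
  moves=[
    [[0,0,0],0],
    [[0,0,0],0],
    [[0,0,0],0],
    [[0,0,0],0],
    [[0,0,0],0],
    [[0,0,0],0],
    [[0,0,0],0],
  ],
  claw=50,
  newtons=30,
)

```text
t: 35.1
position: [0.6306, -0.2761, 0.0878]
tcp_rot: [[-1.0, -0.012, 0.002], [-0.012, 1.0, -0.0], [-0.002, -0.0, -1.0]]
contact_force: [-0.5, 2.7, 4.3]
width: 0.657
```

Gripped at 61.8 mm, which matches the 62 mm body. Lifting 50 mm and backing away from the shelf first.

>>> send_rows(
  moves=[
    [[0,0,-0.08],0],
    [[0,0,-0.17],0],
    [[0,0,-0.25],0],
    [[0.2,0,-0.25],0],
    [[0.4,0,-0.25],0],
    [[0.6,0.1,-0.25],0],
    [[0.75,0.3,-0.25],0],
    [[0.78,0.5,-0.25],0],
    [[0.78,0.7,-0.25],0],
    [[0.78,0.9,-0.25],0],
    [[0.78,0.95,-0.25],0],
  ],
)

```text
t: 36.2
position: [0.4706, -0.0848, 0.1361]
tcp_rot: [[-1.0, -0.016, -0.002], [-0.016, 1.0, 0.002], [0.002, 0.002, -1.0]]
contact_force: [0.7, -1.0, -4.1]
width: 0.656
```

```bash
python3 - <<'E'
from h import *
go(.4733,.1416,.1378,183.7)
E
```

```text
t 36.2 pos [ 0.4706 -0.0848  0.1361] yaw -179.1 q [ -17.   -3.   92.    0.   91. -108.] F [ 0.7 -1.  -4.1] w 61.6
-> shift [-0.031  1.132 -0.006] turn -0.098
```

>>> send_rows(
  moves=[
    [[0,0.2,0],-0.05],
    [[0,0.4,0],-0.1],
    [[-0.02,0.6,0],-0.1],
    [[-0.02,0.8,0],-0.1],
    [[-0.02,0.95,0],-0.1],
    [[-0.02,1,0],-0.1],
    [[-0.02,1,0],-0.1],
    [[-0.02,1,0],-0.1],
  ],
)

```text
t: 37.0
position: [0.4733, 0.1106, 0.1362]
tcp_rot: [[-0.998, -0.061, -0.001], [-0.061, 0.998, -0.002], [0.001, -0.001, -1.0]]
contact_force: [0.2, 0.7, -3.7]
width: 0.656
```

```bash
python3 - <<'E'
from h import *
go(.4733,.1416,.0938,183.7)
sheet('scene','s19')
E
```

```text
t 37.0 pos [0.4733 0.1106 0.1362] yaw -176.5 q [  7.  -2.  91.  -0.  91. -87.] F [ 0.2  0.7 -3.7] w 61.7
-> shift [-0.01   0.155  0.212] turn -0.006
```

View pics/s19c.png

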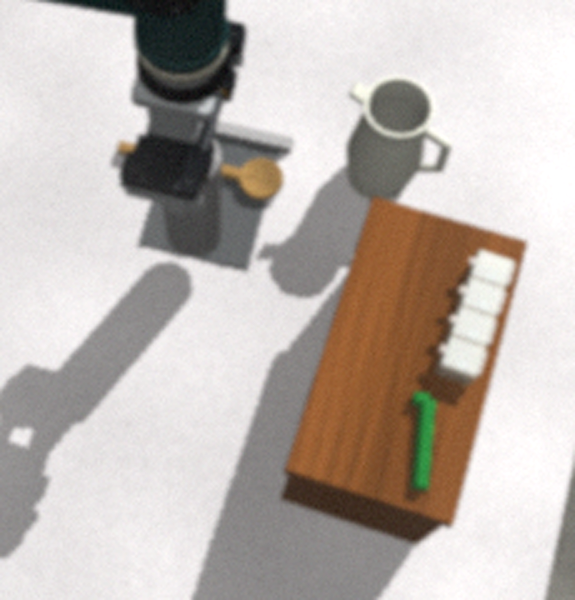

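The bottle hangs over the sheet, clear of the spoon. Moving over the target and lowering to just above contact.

>>> send_rows(
  moves=[
    [[-0.005,0.08,0],0],
    [[-0.005,0.15,0],0],
    [[-0.005,0.15,0.05],0],
    [[-0.005,0.15,0.1],0],
    [[-0.005,0.15,0.15],0],
    [[-0.005,0.15,0.19],0],
    [[-0.005,0.15,0.205],0],
    [[-0.005,0.15,0.205],0],
  ],
)

```text
t: 37.85
position: [0.4719, 0.1416, 0.0946]
tcp_rot: [[-0.998, -0.062, -0.002], [-0.062, 0.998, -0.0], [0.002, -0.0, -1.0]]
contact_force: [-0.4, -0.6, -3.2]
width: 0.656
```

>>> send_rows(
  moves=[
    [[0,0,0.008],0],
    [[0,0,0.014],0],
    [[0,0,0.014],0],
  ],
)

```text
t: 38.15
position: [0.4726, 0.1419, 0.0929]
tcp_rot: [[-0.998, -0.062, 0.001], [-0.062, 0.998, 0.0], [-0.001, 0.0, -1.0]]
contact_force: [-0.5, 0.1, -3.3]
width: 0.66
```

>>> send_rows(
  moves=[
    [[0,0,0.004],0],
    [[0,0,0.008],0],
    [[0,0,0.008],0],
  ],
)

```text
t: 38.45
position: [0.4728, 0.142, 0.0919]
tcp_rot: [[-0.998, -0.062, 0.001], [-0.062, 0.998, 0.0], [-0.001, 0.0, -1.0]]
contact_force: [0.3, -1.3, -0.2]
width: 0.656
```

The weight has transferred to the sheet (-3.3 → -0.2 N). Releasing, then straight up.

>>> send_rows(
  moves=[
    [[0,0,0],0],
    [[0,0,0],0],
    [[0,0,0],0],
    [[0,0,0],0],
    [[0,0,0],0],
    [[0,0,0],0],
  ],
  claw=94,
)

```text
t: 39.05
position: [0.4724, 0.1419, 0.0911]
tcp_rot: [[-0.998, -0.062, 0.0], [-0.062, 0.998, 0.0], [-0.0, 0.0, -1.0]]
contact_force: [0.5, -0.1, -0.7]
width: 0.998
```

>>> send_rows(
  moves=[
    [[0,0,-0.2],0],
    [[0,0,-0.4],0],
    [[0,0,-0.65],0],
    [[0,0,-0.75],0],
    [[0.3,-0.3,-0.75],0],
    [[0.6,-0.6,-0.75],0],
    [[0.6,-1,-0.75],0],
    [[0.6,-1,-0.75],0],
    [[0.6,-1,-0.75],0],
  ],
)

```text
t: 39.95
position: [0.3639, -0.067, 0.2414]
tcp_rot: [[-0.998, -0.062, 0.001], [-0.062, 0.998, -0.001], [-0.001, -0.001, -1.0]]
contact_force: [0.4, 0.4, 1.0]
width: 1.002
```

```bash
python3 - <<'E'
from h import *
go(.4733,.1416,.0938,183.7)
sheet('scene','s20'); sheet('top','t20')
E
```

```text
t 39.95 pos [ 0.3639 -0.067   0.2414] yaw -176.5 q [ -19.  -19.   93.   -0.  106. -113.] F [0.4 0.4 1. ] w 94.2
-> shift [-0.609  1.008  0.738] turn -0.006
```

View pics/s20c.png

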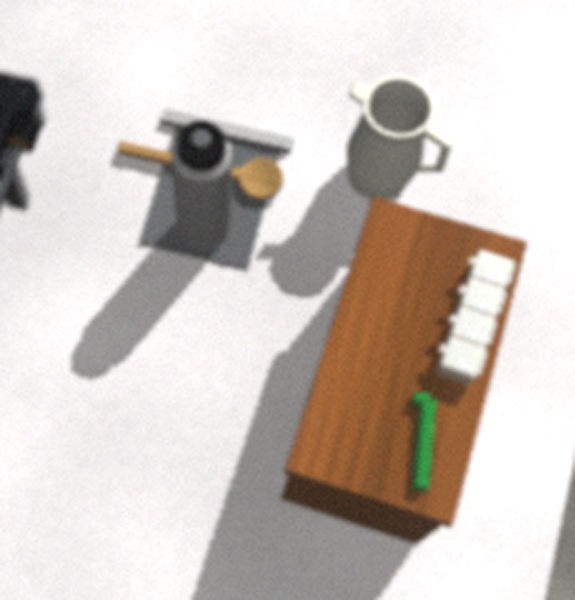

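View pics/t20c.png

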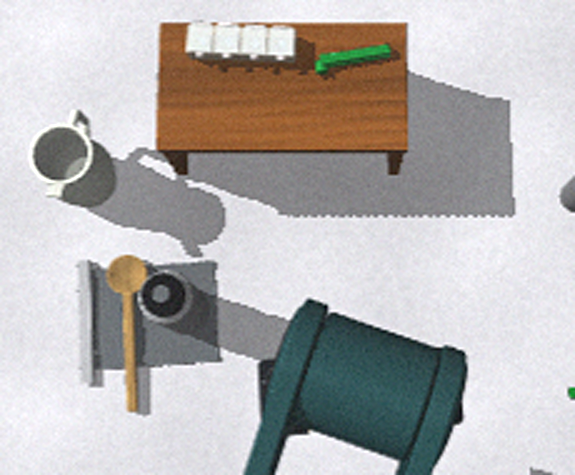

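```bash
python3 - <<'E'
from h import *
pose('s20',[190,60],[[140,246],[247,269]]); pose('t20',[140,120],[[221,360],[217,262]])
for f in('s20','t20'):
    p,d,m=load(f); P=cloud(m,d)
    k=(P[...,2]>.18)&(P[...,2]<.2)&(abs(P[...,0]-.47)<.06)&(abs(P[...,1]-.14)<.06); q=P[k]
    print(f,'cap',cv2.minEnclosingCircle((q[:,:2]*1000).astype(np.float32)),np.median(q[:,2]),q[:,2].max())
    h=cv2.cvtColor(p,cv2.COLOR_RGB2HSV); k=(P[...,0]>.3)&(P[...,0]<.6)&(P[...,1]>.17)&(P[...,1]<.26)&(h[...,0]>8)&(h[...,0]<28)&(h[...,1]>70)&(P[...,2]<.04)
    q=P[k]; print('spoon x',q[:,0].min(),q[:,0].max(),'y mean',q[:,1].mean(),'z med handle',np.median(q[q[:,0]<.42][:,2]),'bowl',np.median(q[q[:,0]>.5][:,2]))
E
```

```text
px [[245.3000030517578, 157.8000030517578], [288.1000061035156, 167.89999389648438]]
[[0.4141, 0.0943], [0.5411, 0.1022]] sides [0.1273, 0.1273]
s20 yaw 3.576546876588041 centre [0.47261883 0.17808902]
strip 1.9306837 [0.46302277 0.2676444 ] sheet in strip [ 0.00657346 -0.08982785] dyaw 1.6458630668726486
px [[228.5, 262.5], [226.6999969482422, 224.5]]
[[0.4191, 0.0951], [0.542, 0.1017]] sides [0.1231, 0.1231]
t20 yaw 3.0635506801271903 centre [0.47628874 0.17831567]
strip 1.4322618 [0.466578   0.26810774] sheet in strip [ 0.00746334 -0.09000674] dyaw 1.6312887193143715
s20 cap ((475.8982238769531, 139.90420532226562), 24.12298583984375) 0.1864992351409257 0.19629229187527875
spoon x 0.35205811616413907 0.5466661330323803 y mean 0.21297078745013834 z med handle 0.013893408014783226 bowl 0.013066228233282073
t20 cap ((479.1770324707031, 142.2615509033203), 23.771684646606445) 0.18615361241302697 0.19484538494457837
spoon x 0.35262611720614156 0.5526561536148894 y mean 0.21492559430900418 z med handle 0.013307421117107143 bowl 0.012000528181650427
```

All checks pass on two views, so I'm handing in.

```bash
python3 - <<'E'
from h import *
print(manip.hand_in()); 
E
```

```text
the job is handed in; nothing more can be done
None
```

I handed the job in at about 40 s of the 72 s allowed. My last camera checks met all the final conditions I could measure; the hand-in gives no verdict.

**How it went**
- **Drawing the sheet out:** The gripper's wide body would have hit the shelf before the fingertips could press the sheet. I picked up the wooden spoon, swung the sheet's corner round with its bowl, and pressed the bowl on that corner to drag the sheet clear.
- **Placing:** I parked the spoon, then pressed the sheet with both fingertips and slid and squared it against the strip. I laid the spoon on it and stood the larger bottle beside it.

**Last checks (top and scene cameras)**

| Check | Measured | Limit |
|---|---|---|
| Sheet distance from strip's centre line | about 90 mm (88 is touching) | 98 mm |
| Sheet distance along strip from its middle | about 7 mm | 65 mm |
| Sheet angle to strip | about 1.6° (part of the strip was hidden) | 5.7° |
| Spoon, middle in the sheet's frame | about (-20, +36) mm | ±55 by ±75 mm |
| Bottle, centre in the sheet's frame | about (+3, -37) mm | ±37 by ±52 mm |

- **Spoon:** it lies level, about 3.5 mm higher than it did on the ledge.
- **Bottle:** it stands upright, with its top at the expected height.
- **Bystanders:** the jug, organiser and clip look unmoved in the pictures; I did not measure them.

**What failed or disagreed**
- **Fingertip height:** the true tips were about 34 mm higher than the reported position and the stated 11 mm imply. My first two spoon grasps closed on air. I fixed it by touching the ledge.
- **First swing of the sheet:** it jammed, most likely against the right shelf panel, at about 26 N. I backed off.
- **First push onto the strip:** it left the sheet about 4° out of square, so I corrected it with a second push.
- **Camera agreement:** the two cameras differ by 2–4 mm.

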